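# Take the lamp out of the guarded test bay

### The job

The battery lamp in the test bay has finished its run. Raise the bay's clear guard flap all the way, swing the prop stay fully in under it so that the flap is propped open, then take the lamp out and stand it upright on the booklet. Leave the flap propped.

Things in the scene. Friction and masses are not known exactly. Their poses are not given: they have to be found in the camera images.
- bay: test bay: grey open metal tray fixed on the worktop, 150 mm (x) by 210 mm (y), walls 6 mm thick, 68 high, inner floor 6 mm up. Origin: centre of its underside; x points to its hinged side, about the robot's right; y about away from the robot. In it the lamp and a circuit board (38 x 70, 15 high) lie 90 mm apart in y, either way round. A post 12 mm across at x +41, y -120 mm carries the stay.
- flap (a joint): angle of the guard flap, a clear sheet in an aluminium frame, 150 x 210 x 8 mm, 0.25 kg, that covers the bay. 0 = shut, level; grows as its free edge rises; stop at 1.56 rad (upright). Hinge line along the bay's y at bay x +75, z 73 mm. The hinge is stiff: left steeper than 1.25 rad the flap stays, left lower it falls shut.
- flap_tab (a point): place to hold the flap: on the black tab that sticks out of its free edge, in its plane, at bay y +20 mm; 177 mm from the hinge line. The tab is 16 mm wide (along the bay's y), 12 mm thick, and ends 15 mm beyond this point; the flap's edge is 27 mm inward. It may pivot between the fingers.
- stay (a joint): angle of the prop stay, an arm on the upright post at bay x +41, y -120 mm. 0 = arm along the bay's -x, beside the flap; grows as it swings inward (clockwise from above); stop at 1.57 rad = fully in, arm along the bay's +y, under the raised flap. Starts -0.25 to 0.1. Stiff: about 2 N at the peg moves it, it stays where put. Passes freely while the flap is above 1.44 rad.
- stay_peg (a point): middle of the upturned round peg at the free end of the stay's arm, 60 mm from the post's axis, 216 mm above the worktop. Peg 12 mm across; it stands 36 mm above the arm, from 199 to 235 mm over the worktop.
- lamp: small black battery lamp with a round white lens, standing in the bay under the flap. Body 36 mm (its x) by 46 mm (its y), 50 mm high; foot 28 x 34 mm. Origin: on its underside; the body reaches from -16 to +20 mm in x and 23 mm either way in y; z up. Its axes lie within 0.15 rad of the bay's. 0.08 to 0.17 kg.
- manual: thin booklet lying flat and fixed on the worktop to the left of the bay, 210 mm (x) by 148 mm (y), 8 mm thick. Origin: centre of its underside.

How it is judged:
By the outcome, as a careful person would: the job done as asked, in the order asked, and still so for the second after the job is handed in, with the robot touching nothing.
It also fails if it takes over 69 s, if anything falls off the work surface, if the arm or the gripper's body presses on something with over 40 N, if the wrist force passes 120 N, or if a joint passes its speed limit or range.

### The arm

A 7-joint arm with a two-finger parallel gripper is mounted at the origin on a cart in front of the work surface, level with it; the furniture and walls round the work are solid. World frame = base frame: x ahead of the robot, y to its left, z up, the work surface at z = 0. Lengths are in m, angles in rad, forces in N, time in s.
With the tool pointing down it reaches from about 0.425 to 0.925 m from the base axis. Payload 6.8 kg.
Tool frame: the origin (TCP) lies on the centre line of the jaws, within the pads' length; the fingertips stand 19 mm ahead of it and the grasp point (between the pads) is the TCP (r.tip_extent is the y of the fingertips in the tool frame, in m); y points along the fingers, z is the direction in which the jaws open and shut, and the axes are right-handed (so a half turn about y gives the same grasp; the last joint's range is limited). The gripper opens to 85 mm and grips with 20 to 120 N. Pads are 22 mm wide; open, the fingers measure 114 mm over their backs; the gripper's body (76 mm by 85 mm) begins 54 mm behind the grasp point. The pads swing forward as they close: fully open they stand 13 mm farther back than shut.
Start: joints at [1.064, 0.477, 0.022, 1.555, -0.011, 1.109, -0.083], TCP at [0.262, -0.622, 0.211] pointing down, gripper open.
Joint ranges: [-2.96, 2.96], [-0.34, 2.1], [-1.41, 1.46], [0.24, 2.44], [-1.37, 4.51], [0.17, 1.92], [-2.96, 2.96]. Speed limits (rad/s): [2.39, 2.39, 3.14, 3.14, 3.14, 3.14, 3.14].

### API

Orientations are given as a rotation vector (axis times angle).
In Python, from bench import r gives the robot as it stands. The module is installed in compiled form; this text tells all that it offers.
- The arm moves only by the tool jog_arm, never from a script. Its argument "motion" is a list of rows, each a list of 3 entries, a list of its own where there are three numbers: the opening, from 0 (shut) to 1 (fully open), then the shift along the tool's x, y, z in m, then the turn, a rotation vector about the tool's x, y, z in degrees. A call has 1 to 10 rows; each row shifts and turns the commanded pose from where the row before left it, along the tool's axes as they then stand; what a row does not reach is not made up. A row lasts 1/12 s, in which the tool goes at most 41.7 mm and 7.16 degrees, less where a joint would pass 70% of its speed; a pose out of reach is approached as far as the arm can. A call with a gripper value outside its range is refused whole. The fingers move at their own pace and stop on an object; "force" is the grip in N (left out, the last holds). Time passes only in rows, so rows that do not move let the fingers close. It gives the time, the measured TCP pose, the force and the opening at its end, in the units of the state.
- r.get_obs(): the state, without advancing time (a new reading comes with each control period).
- r.grab_frame(name): name is "scene" or "top"; returns a dict with "image" (400x640x3 uint8, red, green, blue), "range_z" (400x640 float32, m along the optical axis (not along the pixel's ray), 0 where there is no reading), "fx", "fy", "cx", "cy" (pixels), "xyz" and "orientation" of the camera in the world. Camera axes: x right, y down, z forward; pixel columns grow to the right and rows downward; lengths in m; the calibration is good to about 2 mm. A picture is of the moment at which its call begins.
- r.hand_in(): hands the job in, once; it reports no verdict.
The state is a dict: "clock": time; "joints": joint angles; "qvel": joint speeds; "tau": joint torques, N m; "tcp_pos": TCP position; "orientation": TCP orientation; "contact_force": force on the tool from outside, world axes, zero at the start; "moment": the same for the moment, N m; "grip_width": finger opening in m.
Only numpy, scipy, OpenCV 4.12 (cv2) and the standard library are available. Lean on these libraries where they do the work, as an engineer would, in place of code of your own. Each camera call takes 0.05 s, during which the arm holds its last target.

## Working session

There is one attempt and no reset: what is moved stays moved. The work goes in short steps, Python scripts to look and compute and a tool call to move; the robot and the scene stay as the last step left them, time stands still between calls to the robot, and variables do not carry over. Pictures are saved under pics/ and viewed, and the job is handed in when it is done.

Besides the shell and the picture viewer there is one more tool, called after "Emit:" as name(argument=value, ...) on one line, values as JSON. jog_arm: Moves the arm, as the interface text tells. Its arguments: {"type":"object","properties":{"motion":{"type":"array","items":{"type":"array"}},"force":{"type":"number"}},"required":["motion"]}

```bash
mkdir -p pics
cat > h.py <<'E'
import numpy as np, cv2
from scipy.spatial.transform import Rotation as R
from bench import r
def grab(n,fn=None):
    f=r.grab_frame(n)
    if fn: cv2.imwrite('pics/'+fn,cv2.cvtColor(f['image'],cv2.COLOR_RGB2BGR))
    return f
def cam(f):
    o=np.array(f['orientation'],float)
    M=R.from_rotvec(o).as_matrix() if o.size==3 else (R.from_quat(o).as_matrix() if o.size==4 else o)
    return M,np.array(f['xyz'],float)
def ray(f,u,v):
    M,t=cam(f); d=np.array([(u-f['cx'])/f['fx'],(v-f['cy'])/f['fy'],1.0]); return t,M@d
def onz(f,u,v,z):
    t,d=ray(f,u,v); return t+d*(z-t[2])/d[2]
def dep(f,u,v):
    t,d=ray(f,u,v); return t+d*f['range_z'][int(round(v)),int(round(u))]
def cloud(f):
    M,t=cam(f);v,u=np.mgrid[0:400,0:640];z=f['range_z']
    d=np.stack([(u-f['cx'])/f['fx'],(v-f['cy'])/f['fy'],np.ones_like(z)],-1)*z[...,None]
    return d@M.T+t
def proj(f,p):
    M,t=cam(f);c=M.T@(np.array(p)-t);return f['fx']*c[0]/c[2]+f['cx'],f['fy']*c[1]/c[2]+f['cy']
E
python3 - <<'E'
from h import *
np.set_printoptions(precision=4,suppress=True)
for n in('scene','top'):
    f=grab(n,n+'0.png');print(n,f['xyz'],f['orientation'],f['fx'],f['cx'],f['cy'])
o=r.get_obs();print(o);print(R.from_rotvec(o['orientation']).as_matrix(),r.tip_extent)
E
```

```text
scene [-0.1815  0.5481  0.607 ] [-1.0564  2.0824 -1.2515] 462.1075596819955 322.2239162056802 195.50537899718822
top [0.3446 0.0292 1.0782] [-2.2213  1.9845 -0.2156] 420.6835700729922 320.57435797232074 199.26124665278272
{'clock': 0.1, 'joints': array([ 1.0639,  0.4777,  0.0224,  1.5563, -0.0115,  1.1093, -0.0831]), 'qvel': array([ 0.0008, -0.0009, -0.0002, -0.0037,  0.0012,  0.0006, -0.0012]), 'tau': array([  0.0057, -59.7752,   1.6141, -28.1952,   0.0128,   0.005 ,
         0.    ]), 'tcp_pos': array([ 0.2619, -0.6215,  0.21  ]), 'orientation': array([-0.4051,  2.0041, -2.0009]), 'contact_force': array([-0.3646, -0.3509, -0.5055]), 'moment': array([ 0.0049, -0.0216, -0.0332]), 'grip_width': 0.08530940706833405}
[[-0.9215 -0.0007  0.3883]
 [-0.3883  0.0014 -0.9215]
 [ 0.0001 -1.     -0.0016]] 0.019
```

View pics/scene0.png

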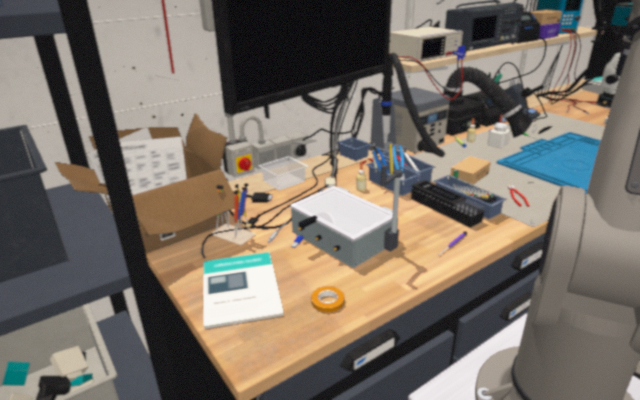

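View pics/top0.png

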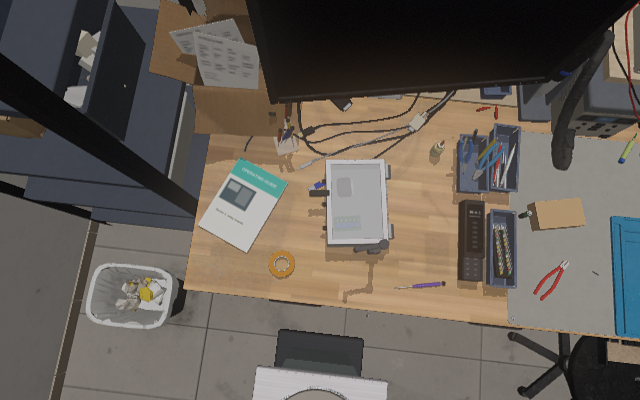

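The scene view shows the bay at about (345,225) and the booklet at (240,290). In the top view the bay is at (357,202), the tab at (319,192), the post and stay near (375,245), and the booklet at (243,205). I'll zoom in and measure.

Run:
```python
from h import *
np.set_printoptions(precision=4,suppress=True)
f=grab('top');g=grab('scene')
c=cv2.cvtColor(f['image'],cv2.COLOR_RGB2BGR)[140:270,290:410];cv2.imwrite('pics/z1.png',cv2.resize(c,None,fx=4.6,fy=4.6,interpolation=cv2.INTER_CUBIC)[:600])
c=cv2.cvtColor(g['image'],cv2.COLOR_RGB2BGR)[150:290,270:430];cv2.imwrite('pics/z2.png',cv2.resize(c,None,fx=4.2,fy=4.2,interpolation=cv2.INTER_CUBIC))
P=cloud(f);
print('tcp px top',proj(f,[.262,-.622,.211]),proj(f,[0,0,0]))
# booklet: bright/teal at z~8mm
m=((P[...,2]>.003)&(P[...,2]<.02));
for (u,v) in [(243,205),(340,230),(319,192),(355,165),(375,245),(340,187),(389,206)]: print((u,v),dep(f,u,v))
m=((P[...,2]>.069)&(P[...,2]<.095)).astype(np.uint8)
m[:, :300]=0;m[:,400:]=0;m[:140]=0;m[260:]=0
cv2.imwrite('pics/m.png',m*255)
n,l,s,ct=cv2.connectedComponentsWithStats(m)
for i in range(1,n):
  if s[i,4]>20:print(s[i],ct[i])
  if s[i,4]>1000:
    q=P[l==i][:,:2].astype(np.float32);print(cv2.minAreaRect(q),P[l==i][:,2].mean())
m=((P[...,2]>.13)&(P[...,2]<.3)).astype(np.uint8);m[:, :290]=0;m[:,420:]=0;m[:140]=0;m[280:]=0
v,u=np.nonzero(m)
q=P[v,u];print(len(q));
for a,b,c in zip(u,v,q):print(a,b,c)
```

```text
tcp px top (np.float64(646.8768364813502), np.float64(371.25398891949055)) (np.float64(314.6017939345796), np.float64(441.3243837644019))
(243, 205) [0.5357 0.2483 0.0099]
(340, 230) [ 0.4898 -0.0056  0.0744]
(319, 192) [0.5765 0.055  0.0776]
(355, 165) [ 0.6555 -0.0259  0.0755]
(375, 245) [ 0.4486 -0.0772  0.199 ]
(340, 187) [0.5957 0.0053 0.0741]
(389, 206) [ 0.5778 -0.129  -0.    ]
[ 309  159   83   86 5231] [355.7163 201.2546]
((0.564795970916748, -0.022467270493507385), (0.2110443264245987, 0.19965516030788422), 7.598686695098877) 0.07502055201566016
230
382 239 [ 0.4626 -0.0906  0.2002]
383 239 [ 0.4622 -0.092   0.2048]
384 239 [ 0.4628 -0.0944  0.2025]
385 239 [ 0.4635 -0.097   0.1991]
381 240 [ 0.4601 -0.0885  0.2013]
382 240 [ 0.4607 -0.0909  0.199 ]
383 240 [ 0.4605 -0.0926  0.2019]
384 240 [ 0.4609 -0.0948  0.2011]
385 240 [ 0.4611 -0.0969  0.201 ]
386 240 [ 0.4614 -0.099   0.2004]
380 241 [ 0.458  -0.0868  0.1996]
381 241 [ 0.4581 -0.0887  0.2009]
382 241 [ 0.4583 -0.0908  0.2009]
383 241 [ 0.4584 -0.0927  0.2021]
384 241 [ 0.459  -0.0952  0.199 ]
385 241 [ 0.4592 -0.0972
[... 6585 characters left out ...]
308 -0.0419  0.2349]
360 250 [ 0.4346 -0.0469  0.1997]
361 250 [ 0.4348 -0.049   0.2   ]
362 250 [ 0.4351 -0.0511  0.1995]
363 250 [ 0.4354 -0.0532  0.1991]
364 250 [ 0.4357 -0.0554  0.1978]
365 250 [ 0.4362 -0.0577  0.196 ]
366 250 [ 0.4364 -0.0597  0.1962]
353 251 [ 0.4314 -0.033   0.1943]
354 251 [ 0.4298 -0.0337  0.2136]
355 251 [ 0.4294 -0.0353  0.2196]
356 251 [ 0.429  -0.0368  0.2264]
357 251 [ 0.4287 -0.0384  0.2314]
358 251 [ 0.4294 -0.0408  0.2268]
359 251 [ 0.4326 -0.0453  0.1971]
360 251 [ 0.4326 -0.0471  0.1996]
361 251 [ 0.4328 -0.0492  0.1994]
354 252 [ 0.4295 -0.0352  0.195 ]
355 252 [ 0.4288 -0.0366  0.2045]
356 252 [ 0.4288 -0.0385  0.2071]
357 252 [ 0.4293 -0.0407  0.2043]
```

View pics/z1.png

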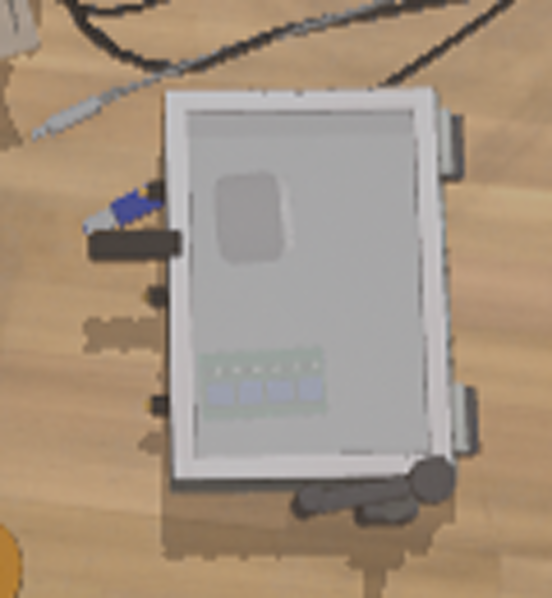

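View pics/z2.png

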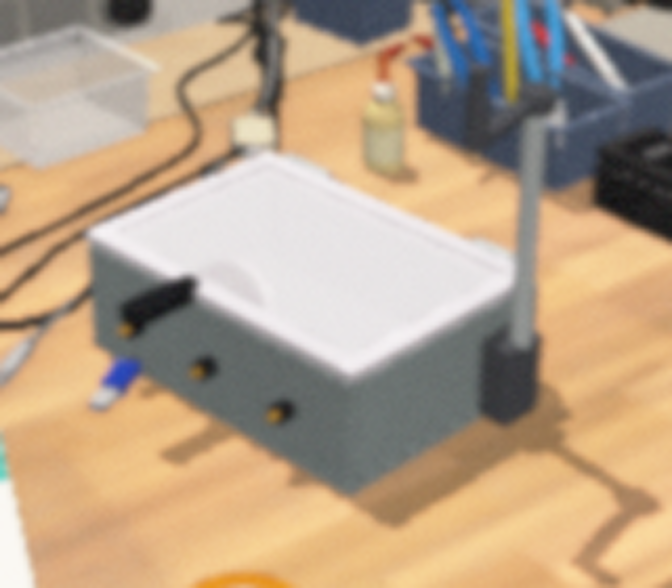

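Run:
```python
from h import *
np.set_printoptions(precision=4,suppress=True)
f=grab('top')
P=cloud(f);I=f['image'].astype(int)
m=((P[...,2]>.069)&(P[...,2]<.085)).astype(np.uint8)
m[:, :300]=0;m[:,400:]=0;m[:140]=0;m[260:]=0
m=cv2.morphologyEx(m,cv2.MORPH_OPEN,np.ones((15,15)))
q=P[m>0];rc=cv2.minAreaRect(q[:,:2].astype(np.float32));print(rc,cv2.boxPoints(rc),np.median(q[:,2]))
# tab: dark pixels left
d=(I.sum(-1)<200)&(P[...,2]>.06)&(P[...,2]<.1);v,u=np.nonzero(d);k=(u>300)&(u<335)&(v>170)&(v<210)
t=np.array([onz(f,a,b,.079) for a,b in zip(u[k],v[k])]);print('tab',t.min(0),t.max(0),t.mean(0),P[v[k],u[k],2].mean())
# PCA line edges of flap: left edge, right edge fits
mm=m
for name,axis in(('rows',1),('cols',0)):
    pass
c,_=cv2.findContours(m,cv2.RETR_EXTERNAL,cv2.CHAIN_APPROX_NONE)
ap=cv2.approxPolyDP(c[0],6,True)[:,0];print(ap,[onz(f,a,b,.077)[:2] for a,b in ap])
# booklet
hsv=cv2.cvtColor(f['image'],cv2.COLOR_RGB2HSV)
b=((P[...,2]>.004)&(P[...,2]<.016)).astype(np.uint8);b[:,:190]=0;b[:,300:]=0;b[:150]=0;b[255:]=0
b=cv2.morphologyEx(b,cv2.MORPH_OPEN,np.ones((7,7)));q=P[b>0];rc=cv2.minAreaRect(q[:,:2].astype(np.float32));print('book',rc,cv2.boxPoints(rc),np.median(q[:,2]))
w=(hsv[...,2]>190)&(hsv[...,1]<50)|((hsv[...,0]>75)&(hsv[...,0]<100)&(hsv[...,1]>80));w=w.astype(np.uint8);w[:,:190]=0;w[:,300:]=0;w[:150]=0;w[255:]=0
n,l,s,_=cv2.connectedComponentsWithStats(w);i=1+s[1:,4].argmax();q=np.array([onz(f,a,c,.008)[:2] for c,a in np.argwhere(l==i)]);rc=cv2.minAreaRect(q.astype(np.float32));print('bookcol',rc,cv2.boxPoints(rc))
```

```text
((0.5665243268013, -0.04091223329305649), (0.20872265100479126, 0.15263810753822327), 7.100992679595947) [[ 0.4535  0.0219]
 [ 0.4724 -0.1295]
 [ 0.6795 -0.1037]
 [ 0.6607  0.0477]] 0.0747872927972475
tab [0.5663 0.0327 0.079 ] [0.5812 0.0771 0.079 ] [0.5714 0.0575 0.079 ] 0.07800337079690668
[[326 160]
 [333 188]
 [348 190]
 [327 197]
 [327 243]
 [353 243]
 [354 231]
 [359 243]
 [390 238]
 [386 205]
 [372 204]
 [373 193]
 [384 193]
 [384 173]
 [371 173]
 [370 160]] [array([0.6597, 0.047 ]), array([0.5905, 0.0221]), array([ 0.5897, -0.0149]), array([0.5664, 0.0343]), array([0.4549, 0.0221]), array([ 0.4619, -0.0395]), array([ 0.4908, -0.0391]), array([ 0.4635, -0.0537]), array([ 0.4837, -0.1262]), array([ 0.5628, -0.1103]), array([ 0.5614, -0.0763]), array([ 0.589 , -0.0763]), array([ 0.5921, -0.1031]), array([ 0.6426, -0.099 ]), array([ 0.639 , -0.0671]), array([ 0.6721, -0.0617])]
book ((0.5409678220748901, 0.24934808909893036), (0.14874103665351868, 0.2110876739025116), 67.24691009521484) [[0.4149 0.2216]
 [0.6095 0.1399]
 [0.6671 0.2771]
 [0.4724 0.3588]] 0.008346242343256316
bookcol ((0.5175605416297913, 0.25983500480651855), (0.1450338214635849, 0.15389642119407654), 67.43865966796875) [[0.4187 0.2224]
 [0.5608 0.1633]
 [0.6164 0.2973]
 [0.4743 0.3563]]
```

```bash
cat >> h.py <<'E'
C=np.array([.5665,-.0409]);BX=np.array([.1236,-.9923]);BY=np.array([.9923,.1236])
def bay(x,y,z): return np.r_[C+BX*x+BY*y,z]
def tobay(p): d=np.array(p[:2])-C; return np.array([d@BX,d@BY,p[2]])
def rel(target,yaw=None):
    o=r.get_obs();M=R.from_rotvec(o['orientation']).as_matrix()
    np.set_printoptions(precision=4,suppress=True)
    print('t',o['clock'],'tcp',o['tcp_pos'],'bay',tobay(o['tcp_pos']),'F',o['contact_force'],'grip',o['grip_width'])
    print('tool shift to target',M.T@(np.array(target)-o['tcp_pos']))
    D=np.column_stack([np.r_[BX,0],[0,0,-1.],np.r_[BY,0]])
    print('turn(deg) to bay-aligned',np.degrees(R.from_matrix(M.T@D).as_rotvec()))
E
python3 - <<'E'
from h import *
f=grab('top');P=cloud(f)
rad=np.hypot(P[...,0],P[...,1]);az=np.degrees(np.arctan2(P[...,1],P[...,0]))
for a in range(-75,30,8):
    print(a,[round(float(P[...,2][(az>a)&(az<a+8)&(rad>lo)&(rad<lo+.1)&(P[...,2]<.8)&(f['range_z']>0)].max(initial=-1)),2) for lo in(.4,.5,.6,.7,.8,.9)])
print(bay(-.102,.02,.073),bay(.075,.02,.25),bay(.041,-.12,.2),bay(.041,-.06,.216))
rel(bay(-.102,.02,.073))
E
```

```text
-75 [-0.84, -0.84, 0.26, 0.0, 0.01, -0.37]
-67 [-0.83, -0.08, 0.26, 0.01, 0.01, -1.0]
-59 [0.0, 0.01, 0.02, 0.01, 0.01, 0.01]
-51 [0.0, 0.05, 0.06, 0.05, 0.05, 0.01]
-43 [0.01, 0.06, 0.06, 0.05, 0.09, 0.28]
-35 [0.01, 0.05, 0.05, 0.07, 0.11, 0.33]
-27 [0.01, 0.01, 0.05, 0.12, 0.56, 0.06]
-19 [0.2, 0.08, 0.01, 0.58, 0.57, 0.03]
-11 [0.24, 0.08, 0.08, 0.59, 0.05, 0.0]
-3 [0.08, 0.08, 0.08, 0.6, 0.02, -1.0]
5 [0.01, 0.08, 0.04, 0.62, 0.09, -1.0]
13 [0.02, 0.01, 0.02, 0.62, 0.24, 0.26]
21 [0.02, 0.01, 0.02, 0.13, 0.18, 0.25]
29 [0.01, 0.02, 0.65, 0.65, 0.57, 0.32]
[0.5737388 0.0627866 0.073    ] [ 0.595616  -0.1128505  0.25     ] [ 0.4524916 -0.0964163  0.2      ] [ 0.5120296 -0.0890003  0.216    ]
t 0.3 tcp [ 0.262  -0.6219  0.2105] bay [ 0.5389 -0.3739  0.2105] F [-0.152   0.3854 -0.3175] grip 0.08552056359739169
tool shift to target [-0.5531  0.1378 -0.5098]
turn(deg) to bay-aligned [  0.032  -74.2526  -0.0203]
```

Emit:
jog_arm(motion=[[1,[0,-0.028,-0.028],[0,0,0]],[1,[0,-0.028,-0.028],[0,0,0]],[1,[0,-0.028,-0.028],[0,0,0]],[1,[0,-0.028,-0.028],[0,0,0]],[1,[-0.038,0,0],[0,-3.9,0]],[1,[-0.038,0,0],[0,-3.9,0]],[1,[-0.038,0,0],[0,-3.9,0]],[1,[-0.038,0,0],[0,-3.9,0]],[1,[-0.038,0,0],[0,-3.9,0]],[1,[-0.038,0,0],[0,-3.9,0]]])

```text
clock: 1.13
tcp_pos: [0.4108, -0.3957, 0.323]
orientation: [-0.747, 1.743, -1.744]
contact_force: [1.3, -1.7, -0.5]
grip_width: 0.0854
```

Emit:
jog_arm(motion=[[1,[-0.038,0,0],[0,-3.9,0]],[1,[-0.038,0,0],[0,-3.9,0]],[1,[-0.038,0,0],[0,-3.9,0]],[1,[-0.038,0,0],[0,-3.9,0]],[1,[-0.038,0,0],[0,-3.9,0]],[1,[-0.038,0,0],[0,-3.9,0]],[1,[-0.038,0,0],[0,-3.9,0]],[1,[-0.038,0,0],[0,-3.9,0]],[1,[-0.038,0,0],[0,-3.9,0]],[1,[-0.038,0,0],[0,-3.9,0]]])

```text
clock: 1.97
tcp_pos: [0.5744, -0.0607, 0.3229]
orientation: [-1.17, 1.268, -1.268]
contact_force: [0.9, -1.0, -0.0]
grip_width: 0.0852
```

```bash
python3 -c "
from h import *
rel(bay(-.102,.02,.073));print(r.get_obs()['joints'])"
```

```text
t 1.9667 tcp [ 0.5744 -0.0607  0.3229] bay [0.0206 0.0054 0.3229] F [ 0.9403 -0.9557 -0.0003] grip 0.08524539741623849
tool shift to target [-0.123   0.2499 -0.0106]
turn(deg) to bay-aligned [ -0.018  -11.6776   0.0028]
[ 0.377   0.2679 -0.4703  1.6238  0.1256  1.2797 -0.1948]
```

Emit:
jog_arm(motion=[[0.6,[0,0,0],[0,-5.84,0]],[0.6,[0,0,0],[0,-5.84,0]],[0.6,[-0.0307,0,0.0037],[0,0,0]],[0.6,[-0.0307,0,0.0037],[0,0,0]],[0.6,[-0.0307,0,0.0037],[0,0,0]],[0.6,[-0.0307,0,0.0037],[0,0,0]],[0.6,[0,0.035,0],[0,0,0]],[0.6,[0,0.035,0],[0,0,0]],[0.6,[0,0.035,0],[0,0,0]],[0.6,[0,0.035,0],[0,0,0]]])

```text
clock: 2.8
tcp_pos: [0.5738, 0.0614, 0.1817]
orientation: [-1.264, 1.119, -1.12]
contact_force: [-0.0, -0.8, 1.2]
grip_width: 0.0511
```

```bash
python3 -c "
from h import *
rel(bay(-.102,.02,.073));grab('top','a1.png');grab('scene','a2.png')"
```

```text
t 2.8 tcp [0.5738 0.0614 0.1817] bay [-0.1006  0.0199  0.1817] F [-0.0393 -0.8415  1.1716] grip 0.051057952805688055
tool shift to target [-0.0014  0.1087 -0.    ]
turn(deg) to bay-aligned [-0.0516 -0.1557  0.0181]
```

View pics/a2.png

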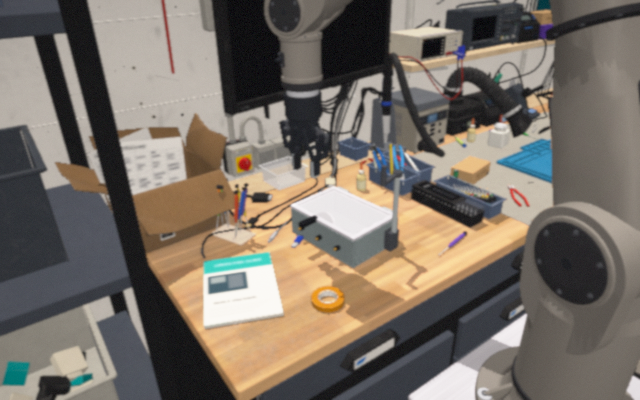

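View pics/a1.png

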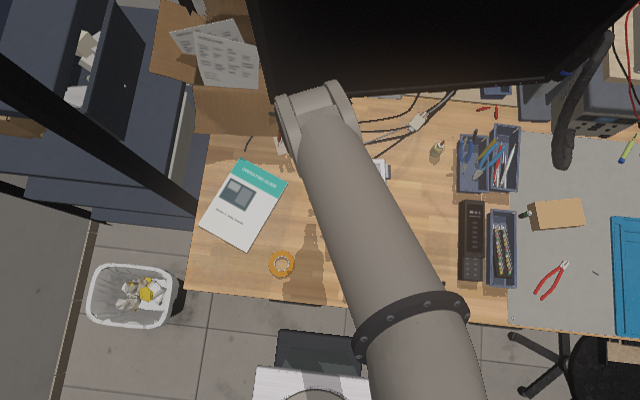

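Gripper hangs right above the tab (scene (308,165) over tab (308,222)), jaws aligned with bay y. Descend and grip.

Emit:
jog_arm(motion=[[0.6,[-0.0014,0.036,0],[0,0,0]],[0.6,[0,0.036,0],[0,0,0]],[0.6,[0,0.0365,0],[0,0,0]],[0.6,[0,0,0],[0,0,0]],[0,[0,0,0],[0,0,0]],[0,[0,0,0],[0,0,0]],[0,[0,0,0],[0,0,0]],[0,[0,0,0],[0,0,0]],[0,[0,0,0],[0,0,0]]], force=50)

```text
clock: 3.65
tcp_pos: [0.575, 0.0629, 0.0764]
orientation: [-1.262, 1.118, -1.121]
contact_force: [0.7, -0.2, -0.2]
grip_width: 0.0
```

```bash
python3 -c "
from h import *
rel(bay(-.102,.02,.073));grab('scene','a3.png')
import math
h=(.075,.073)
for k in range(0,17):
  a=1.56*k/16;print(k,round(.075-.177*math.cos(a),4),round(.073+.177*math.sin(a),4))
A=[1.56*k/16 for k in range(17)]
print([(round(.177*(math.cos(a)-math.cos(b)),4),round(-.177*(math.sin(b)-math.sin(a)),4)) for a,b in zip(A,A[1:])])
"
```

```text
t 3.65 tcp [0.575  0.0629 0.0764] bay [-0.1019  0.0213  0.0764] F [ 0.6735 -0.2217 -0.2272] grip 2.1273142704459995e-05
tool shift to target [-0.0001  0.0034 -0.0013]
turn(deg) to bay-aligned [-0.181  -0.1865  0.012 ]
0 -0.102 0.073
1 -0.1012 0.0902
2 -0.0986 0.1073
3 -0.0945 0.124
4 -0.0887 0.1403
5 -0.0814 0.1559
6 -0.0726 0.1707
7 -0.0624 0.1846
8 -0.0508 0.1975
9 -0.0381 0.2091
10 -0.0243 0.2195
11 -0.0096 0.2285
12 0.0059 0.236
13 0.0221 0.2419
14 0.0388 0.2463
15 0.0559 0.249
16 0.0731 0.25
[(0.0008, -0.0172), (0.0025, -0.0171), (0.0042, -0.0167), (0.0058, -0.0163), (0.0073, -0.0156), (0.0088, -0.0148), (0.0102, -0.0139), (0.0115, -0.0128), (0.0127, -0.0117), (0.0138, -0.0104), (0.0147, -0.009), (0.0155, -0.0075), (0.0162, -0.0059), (0.0167, -0.0043), (0.017, -0.0027), (0.0172, -0.001)]
```

View pics/a3.png

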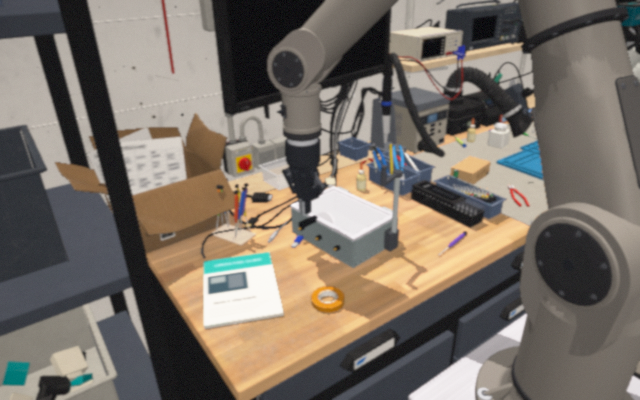

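```bash
python3 -c "
from h import *
g=grab('scene')
c=cv2.cvtColor(g['image'],cv2.COLOR_RGB2BGR)[150:270,250:400];cv2.imwrite('pics/a4.png',cv2.resize(c,None,fx=5,fy=5,interpolation=cv2.INTER_CUBIC))
o=r.get_obs()['tcp_pos']
print(proj(g,o),proj(g,bay(-.102,.02,.073)),proj(g,bay(-.117,.02,.073)), proj(g,bay(-.075,-.105,.077)),proj(g,bay(-.075,.105,.077)))
print([dep(g,u,v) for u,v in((309,222),(312,220),(305,195),(308,205))])
print([proj(g,o-[0,0,.019])])
"
```

```text
(np.float64(306.1240138189042), np.float64(221.33489310906452)) (np.float64(306.2747059137119), np.float64(222.39912603539935)) (np.float64(301.2078136410493), np.float64(224.80661845623845)) (np.float64(354.7469318511603), np.float64(237.93139657406093)) (np.float64(291.5447867118147), np.float64(203.98344415712418))
[array([0.56577549, 0.06061337, 0.07703711]), array([0.56711639, 0.05149158, 0.07834588]), array([0.5583852 , 0.07321312, 0.15223926]), array([0.56272717, 0.06364537, 0.12278295])]
[(np.float64(306.4019591353812), np.float64(228.53505866886195))]
```

View pics/a4.png

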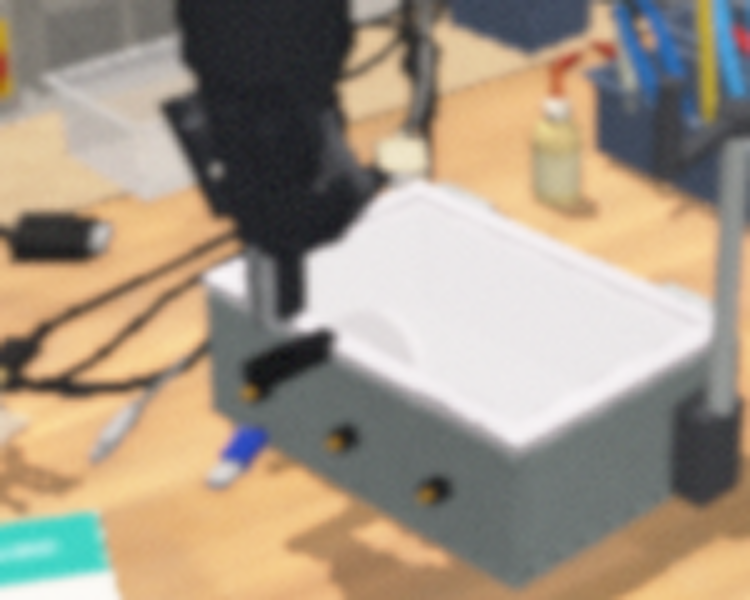

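```bash
python3 -c "
from h import *
g=grab('scene');np.set_printoptions(precision=3,suppress=True)
for v in range(196,234,2):
  print(v,*[str(dep(g,u,v)) +str(tobay(dep(g,u,v))[:2])for u in (302,305,308,311)])
"
```

```text
196 [0.564 0.077 0.149][-0.117  0.012] [0.558 0.073 0.15 ][-0.114  0.006] [0.547 0.073 0.155][-0.116 -0.006] [0.537 0.072 0.158][-0.115 -0.015]
198 [0.568 0.075 0.141][-0.115  0.016] [0.56  0.073 0.144][-0.114  0.007] [0.549 0.072 0.149][-0.114 -0.004] [0.538 0.072 0.153][-0.116 -0.015]
200 [0.565 0.077 0.139][-0.117  0.013] [0.56  0.073 0.139][-0.113  0.008] [0.546 0.074 0.146][-0.117 -0.006] [0.537 0.072 0.149][-0.116 -0.015]
202 [0.567 0.076 0.133][-0.116  0.015] [0.563 0.071 0.132][-0.111  0.011] [0.561 0.065 0.131][-0.105  0.007] [0.56  0.057 0.129][-0.098  0.006]
204 [0.567 0.077 0.128][-0.116  0.015] [0.564 0.071 0.127][-0.111  0.011] [0.562 0.064 0.126][-0.104  0.009] [0.561 0.057 0.123][-0.097  0.007]
206 [0.57  0.075 0.121][-0.114  0.018] [0.565 0.07  0.121][-0.11   0.012] [0.557 0.068 0.124][-0.109  0.004] [0.561 0.057 0.119][-0.098  0.007]
208 [0.568 0.076 0.117][-0.116  0.016] [0.565 0.07  0.116][-0.11   0.012] [0.559 0.066 0.118][-0.107  0.006] [0.561 0.057 0.114][-0.098  0.006]
210 [0.573 0.073 0.109][-0.112  0.021] [0.565 0.071 0.112][-0.111  0.012] [0.562 0.065 0.111
[... 935 characters left out ...]
077][-0.117  0.017] [0.567 0.071 0.075][-0.111  0.014] [0.564 0.064 0.074][-0.105  0.011] [0.588 0.041 0.054][-0.079  0.031]
226 [0.566 0.08  0.074][-0.12   0.014] [0.567 0.071 0.07 ][-0.111  0.015] [0.599 0.042 0.044][-0.078  0.043] [0.59  0.039 0.047][-0.077  0.033]
228 [0.61  0.052 0.037][-0.087  0.054] [0.61  0.044 0.033][-0.078  0.054] [0.6   0.042 0.038][-0.078  0.043] [0.59  0.04  0.042][-0.077  0.033]
230 [0.623 0.044 0.022][-0.077  0.067] [0.609 0.044 0.028][-0.079  0.053] [0.604 0.039 0.029][-0.075  0.048] [0.59  0.04  0.036][-0.077  0.033]
232 [0.623 0.044 0.016][-0.077  0.067] [0.609 0.045 0.023][-0.08   0.053] [0.602 0.041 0.025][-0.077  0.045] [0.589 0.041 0.032][-0.079  0.032]
```

```bash
python3 -c "
from h import *
np.set_printoptions(precision=4,suppress=True)
o=r.get_obs();print(o['clock'],o['tcp_pos'],o['joints'],o['contact_force'],o['grip_width'])
for n in('scene','top'):
  g=grab(n);P=cloud(g);B=np.stack([(P[...,:2]-C)@BX,(P[...,:2]-C)@BY],-1)
  k=(abs(B[...,0]+.102)<.06)&(abs(B[...,1]-.02)<.07)&(P[...,2]>.085)&(P[...,2]<.3)
  q=np.c_[B[k],P[k][:,2]]
  for z in np.arange(.085,.3,.008):
    s=q[(q[:,2]>=z)&(q[:,2]<z+.008)]
    if len(s):print(n,round(z,3),len(s),s.min(0)[:2],s.max(0)[:2])
"
```

```text
3.8 [0.5741 0.0627 0.0752] [ 0.1598  0.5289 -0.4898  1.8808  0.3338  0.8119 -0.3847] [ 0.483  -0.6658 -0.3265] -3.3719805545848e-05
scene 0.093 12 [-0.115   0.0107] [-0.0962  0.0261]
scene 0.101 38 [-0.1157  0.0055] [-0.0971  0.0331]
scene 0.109 37 [-0.1159  0.0052] [-0.0967  0.0338]
scene 0.117 42 [-0.1175  0.0037] [-0.097   0.0348]
scene 0.125 40 [-0.1162  0.0052] [-0.0976  0.0319]
scene 0.133 26 [-0.1188  0.0039] [-0.1097  0.046 ]
scene 0.141 87 [-0.1188 -0.015 ] [-0.091   0.0568]
scene 0.149 76 [-0.12   -0.0216] [-0.0926  0.0655]
scene 0.157 108 [-0.1221 -0.0285] [-0.0912  0.0637]
scene 0.165 109 [-0.1231 -0.0345] [-0.0889  0.0716]
scene 0.173 125 [-0.1228 -0.0418] [-0.0949  0.0779]
scene 0.181 166 [-0.1235 -0.0437] [-0.0917  0.0814]
scene 0.189 129 [-0.1246 -0.0416] [-0.0977  0.0744]
scene 0.197 132 [-0.1252 -0.0276] [-0.0967  0.0563]
scene 0.205 84 [-0.1179 -0.0232] [-0.0951  0.0523]
scene 0.213 48 [-0.1175 -0.0217] [-0.0938  0.0054]
scene 0.221 87 [-0.141  -0.0196] [-0.0815  0.0367]
scene 0.229 129 [-0.143  -0.0204] [-0.0781  0.0352]
scene 0.237 134 [-0.1445 -0.0195] [-0.0787 
[... 296 characters left out ...]
0215] [-0.0706  0.0451]
scene 0.293 106 [-0.1444 -0.0211] [-0.082   0.0371]
top 0.149 1 [-0.1146 -0.0073] [-0.1146 -0.0073]
top 0.157 3 [-0.1144 -0.014 ] [-0.1122 -0.0114]
top 0.165 4 [-0.1144 -0.0295] [-0.1077 -0.0166]
top 0.173 4 [-0.1143 -0.0421] [-0.1076 -0.0223]
top 0.181 39 [-0.1141 -0.0433] [-0.0991 -0.0225]
top 0.189 7 [-0.1119 -0.0418] [-0.1012 -0.032 ]
top 0.221 2 [-0.1379 -0.0147] [-0.1194  0.0063]
top 0.229 6 [-0.1357 -0.0164] [-0.1171  0.001 ]
top 0.237 4 [-0.1351 -0.0071] [-0.1292  0.0001]
top 0.245 3 [-0.1371 -0.0061] [-0.1307  0.0041]
top 0.253 3 [-0.1365 -0.004 ] [-0.1324  0.0027]
top 0.277 1 [-0.1333 -0.0061] [-0.1333 -0.0061]
top 0.285 2 [-0.137  -0.0038] [-0.1349 -0.0008]
```

The fingers shut to zero width. In the depth data the tips are at z≈0.097, above the tab (top 0.079), while the state's TCP of 0.075 would put them at 0.056. So the real tool stands about 40 mm higher than reported. I'll reopen, lower partway and check against the camera.

Emit:
jog_arm(motion=[[0.6,[0,0,0],[0,0,0]],[0.6,[0,0,0],[0,0,0]],[0.6,[0,0,0],[0,0,0]],[0.6,[0,0,0],[0,0,0]],[0.6,[0,0,0],[0,0,0]],[0.6,[0,0,0],[0,0,0]]])

```text
clock: 4.4
tcp_pos: [0.5737, 0.0627, 0.0744]
orientation: [-1.264, 1.12, -1.12]
contact_force: [-0.1, -0.1, -0.1]
grip_width: 0.051
```

```bash
cat > look.py <<'E'
from h import *
import sys
np.set_printoptions(precision=4,suppress=True)
o=r.get_obs();print(o['clock'],o['tcp_pos'],o['contact_force'],o['grip_width'])
g=grab('scene')
c=cv2.cvtColor(g['image'],cv2.COLOR_RGB2BGR)[150:270,250:400];cv2.imwrite('pics/'+sys.argv[1],cv2.resize(c,None,fx=5,fy=5,interpolation=cv2.INTER_CUBIC))
P=cloud(g);b=tobay(o['tcp_pos']);B=np.stack([(P[...,:2]-C)@BX,(P[...,:2]-C)@BY],-1)
k=(abs(B[...,0]-b[0])<.06)&(abs(B[...,1]-b[1])<.07)&(P[...,2]>.06)&(P[...,2]<.3)
q=np.c_[B[k],P[k][:,2]]
for z in np.arange(.06,.2,.008):
    s=q[(q[:,2]>=z)&(q[:,2]<z+.008)]
    if len(s):print(round(z,3),len(s),s.min(0)[:2],s.max(0)[:2])
E
python3 look.py a5.png
```

```text
4.4 [0.5737 0.0627 0.0744] [-0.086  -0.0682 -0.0942] 0.050998670921753024
0.06 107 [-0.086 -0.05 ] [-0.0732  0.0868]
0.068 358 [-0.1219 -0.0496] [-0.042   0.0897]
0.076 161 [-0.1201 -0.0498] [-0.0432  0.0853]
0.092 9 [-0.1126 -0.0125] [-0.0939  0.0523]
0.1 47 [-0.1161 -0.0189] [-0.0936  0.0494]
0.108 65 [-0.1163 -0.0225] [-0.0936  0.0571]
0.116 63 [-0.1159 -0.0206] [-0.0936  0.0572]
0.124 67 [-0.1167 -0.0214] [-0.0929  0.0524]
0.132 54 [-0.1175 -0.0216] [-0.0924  0.0555]
0.14 81 [-0.1196 -0.0379] [-0.0913  0.0709]
0.148 125 [-0.1189 -0.0396] [-0.0925  0.0778]
0.156 91 [-0.1205 -0.0422] [-0.0926  0.0792]
0.164 142 [-0.1224 -0.0447] [-0.0904  0.0799]
0.172 144 [-0.124  -0.0473] [-0.0901  0.0824]
0.18 134 [-0.1233 -0.0489] [-0.0926  0.0848]
0.188 160 [-0.1248 -0.0491] [-0.0933  0.0886]
0.196 225 [-0.1241 -0.0495] [-0.0913  0.0868]
```

View pics/a5.png

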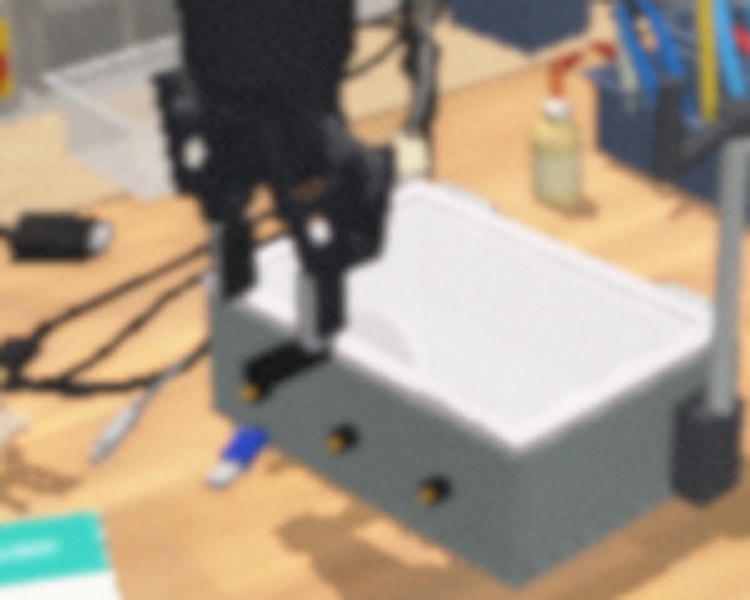

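The open fingers straddle the tab but end at z≈0.098, about 42 mm above where the reported pose puts them, and sideways they agree. I'll lower 42 mm, watching the force.

Emit:
jog_arm(motion=[[0.6,[0,0.014,0],[0,0,0]],[0.6,[0,0.014,0],[0,0,0]],[0.6,[0,0.013,0],[0,0,0]],[0.6,[0,0,0],[0,0,0]],[0.6,[0,0,0],[0,0,0]]])

```text
clock: 4.87
tcp_pos: [0.5731, 0.0627, 0.0327]
orientation: [-1.265, 1.121, -1.119]
contact_force: [0.5, -0.2, 0.8]
grip_width: 0.0514
```

```bash
python3 look.py a6.png
```

```text
4.8667 [0.5731 0.0627 0.0327] [ 0.4578 -0.201   0.8108] 0.051379464321004646
0.06 110 [-0.118  -0.0502] [-0.0752  0.0605]
0.068 299 [-0.1207 -0.0502] [-0.0422  0.0848]
0.076 190 [-0.121  -0.0496] [-0.0428  0.0706]
0.084 63 [-0.1168 -0.0211] [-0.0918  0.0509]
0.092 43 [-0.1184 -0.0206] [-0.0941  0.0545]
0.1 95 [-0.1186 -0.0387] [-0.0925  0.0701]
0.108 101 [-0.1181 -0.0408] [-0.0924  0.0809]
0.116 96 [-0.1218 -0.0428] [-0.092   0.0813]
0.124 137 [-0.1223 -0.0445] [-0.0896  0.0802]
0.132 131 [-0.1232 -0.0473] [-0.0916  0.082 ]
0.14 130 [-0.1234 -0.0483] [-0.0931  0.087 ]
0.148 155 [-0.1244 -0.0498] [-0.0923  0.0816]
0.156 199 [-0.1254 -0.0495] [-0.0931  0.0818]
0.164 69 [-0.1168 -0.0241] [-0.0947  0.0228]
0.172 41 [-0.1167 -0.0204] [-0.094   0.0021]
0.18 93 [-0.1412 -0.0198] [-0.0816  0.0361]
0.188 116 [-0.1426 -0.0207] [-0.0835  0.0342]
0.196 118 [-0.143 -0.02 ] [-0.0831  0.0334]
```

View pics/a6.png

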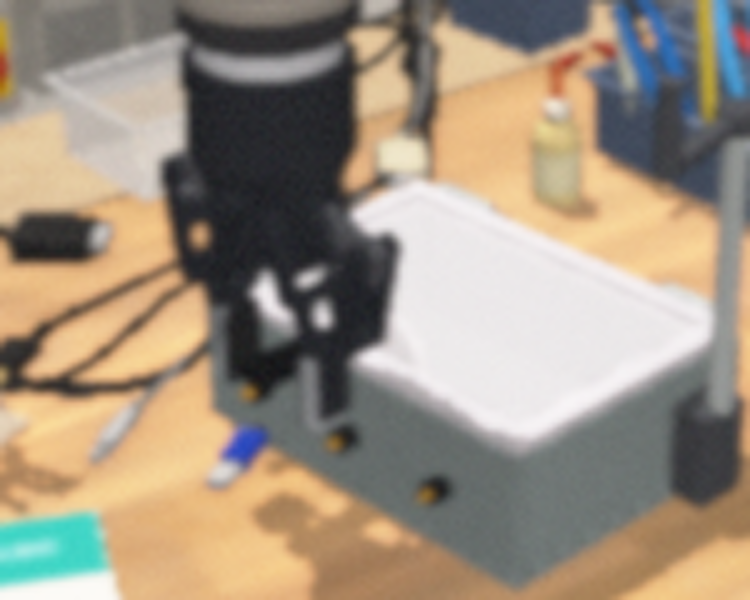

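The fingers now stand on either side of the tab (crop (240,340) and (325,370)), so I can grip it.

Emit:
jog_arm(motion=[[0,[0,0,0],[0,0,0]],[0,[0,0,0],[0,0,0]],[0,[0,0,0],[0,0,0]],[0,[0,0,0],[0,0,0]],[0,[0,0,0],[0,0,0]]], force=40)

```text
clock: 5.33
tcp_pos: [0.5753, 0.063, 0.0343]
orientation: [-1.261, 1.118, -1.121]
contact_force: [5.0, -0.1, 1.0]
grip_width: 0.0147
```

Emit:
jog_arm(motion=[[0,[0.001,-0.017,0.001],[0,0,0]],[0,[0.0025,-0.017,0],[0,0,0]],[0,[0.004,-0.017,0],[0,0,0]],[0,[0.006,-0.016,0],[0,0,0]],[0,[0.0075,-0.0155,0],[0,0,0]],[0,[0.009,-0.015,0],[0,0,0]],[0,[0.01,-0.014,0],[0,0,0]],[0,[0.0115,-0.013,0],[0,0,0]]])

```text
clock: 6.0
tcp_pos: [0.5817, 0.0117, 0.1585]
orientation: [-1.262, 1.118, -1.12]
contact_force: [7.5, -0.5, -8.4]
grip_width: 0.0155
```

```bash
python3 -c "
from h import *
rel(bay(-.0508,.02,.1975-.0425));g=grab('scene')
c=cv2.cvtColor(g['image'],cv2.COLOR_RGB2BGR)[90:290,230:440];cv2.imwrite('pics/a7.png',cv2.resize(c,None,fx=3,fy=3,interpolation=cv2.INTER_CUBIC))
"
```

```text
t 6.0 tcp [0.5817 0.0117 0.1585] bay [-0.0503  0.0216  0.1585] F [ 7.4875 -0.5389 -8.3792] grip 0.01550909408743073
tool shift to target [-0.0004  0.0035 -0.0016]
turn(deg) to bay-aligned [-0.1142 -0.1426 -0.0359]
```

View pics/a7.png

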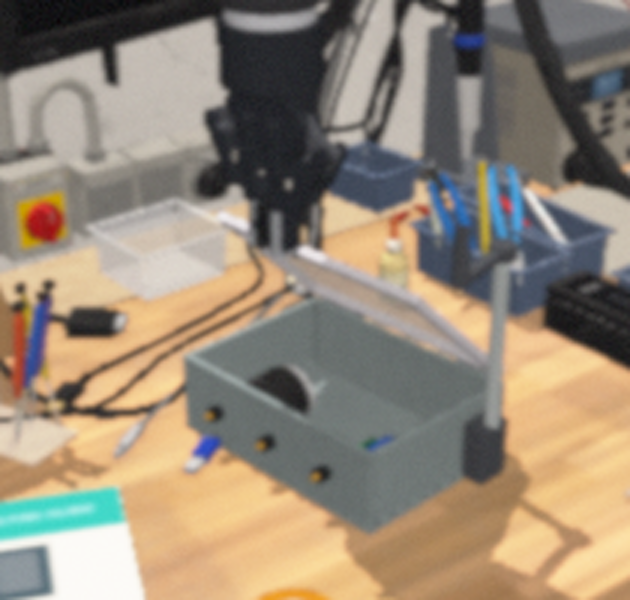

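The flap is about half up and held, with the lamp visible below. I'll continue the arc.

Emit:
jog_arm(motion=[[0,[0.0125,-0.011,-0.001],[0,0,0]],[0,[0.014,-0.01,-0.001],[0,0,0]],[0,[0.0145,-0.009,0],[0,0,0]],[0,[0.0155,-0.0075,0],[0,0,0]],[0,[0.016,-0.006,0],[0,0,0]],[0,[0.0165,-0.0045,0],[0,0,0]],[0,[0.017,-0.0025,0],[0,0,0]],[0,[0.017,-0.001,0],[0,0,0]],[0,[0,0,0],[0,0,0]]])

```text
clock: 6.8
tcp_pos: [0.5976, -0.1123, 0.2109]
orientation: [-1.256, 1.117, -1.126]
contact_force: [10.5, 1.7, 3.1]
grip_width: 0.0152
```

```bash
cat > flap.py <<'E'
from h import *
import sys
rel(bay(.0731,.02,.25-.0425));g=grab('scene')
c=cv2.cvtColor(g['image'],cv2.COLOR_RGB2BGR)[90:290,230:440];cv2.imwrite('pics/'+sys.argv[1],cv2.resize(c,None,fx=3,fy=3,interpolation=cv2.INTER_CUBIC))
P=cloud(g);B=np.stack([(P[...,:2]-C)@BX,(P[...,:2]-C)@BY],-1)
for y0 in(-.08,-.03,.04,.07):
  k=(abs(B[...,1]-y0)<.02)&(P[...,2]>.09)&(P[...,2]<.215)&(B[...,0]>0.02)&(B[...,0]<.1)
  x=B[k][:,0];z=P[k][:,2]
  if len(x)>20:
    p=np.polyfit(z,x,1);print(y0,len(x),'slope angle',np.pi/2+np.arctan(p[0]),'x at .073',np.polyval(p,.073), z.min(),z.max())
E
python3 flap.py a8.png
```

```text
t 6.8 tcp [ 0.5976 -0.1123  0.2109] bay [0.0747 0.0221 0.2109] F [10.4532  1.6945  3.1113] grip 0.015234467895949188
tool shift to target [-0.0016  0.0034 -0.0021]
turn(deg) to bay-aligned [-0.4657 -0.3643  0.0024]
-0.08 409 slope angle 1.5312898462286786 x at .073 0.07115710799749926 0.09022448092121638 0.2142503668953034
-0.03 608 slope angle 1.5373892177318464 x at .073 0.07059781751867786 0.09010368739957286 0.2147533552542839
0.04 550 slope angle 1.5297023643730479 x at .073 0.07101521417858396 0.09008239478927715 0.2147065250399126
0.07 516 slope angle 1.5332303202538813 x at .073 0.07065923445574888 0.09022593857128203 0.21493820037409095
```

View pics/a8.png

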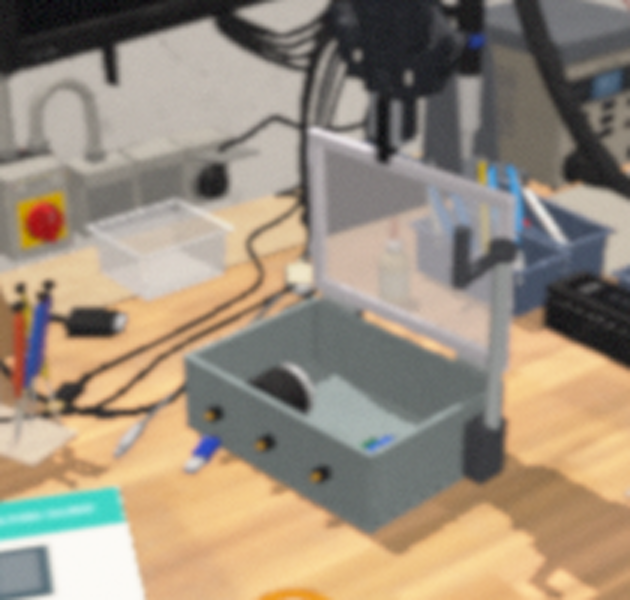

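The flap is nearly upright at about 1.53 rad. A little further to reach the stop.

Emit:
jog_arm(motion=[[0,[0.003,0,0],[0,0,0]],[0,[0.003,0,0],[0,0,0]],[0,[0,0,0],[0,0,0]],[0,[0,0,0],[0,0,0]]])

```text
clock: 7.18
tcp_pos: [0.5979, -0.1144, 0.2109]
orientation: [-1.258, 1.114, -1.121]
contact_force: [9.8, 1.9, 2.6]
grip_width: 0.0151
```

```bash
python3 flap.py a9.png
```

```text
t 7.1833 tcp [ 0.5979 -0.1144  0.2109] bay [0.0768 0.0221 0.2109] F [9.7981 1.8851 2.6158] grip 0.015090826643913051
tool shift to target [-0.0037  0.0034 -0.0021]
turn(deg) to bay-aligned [-0.4346 -0.1037 -0.0707]
-0.08 412 slope angle 1.5435056199910984 x at .073 0.0710613950269923 0.09111044135683222 0.21491337891623796
-0.03 606 slope angle 1.5464545360198803 x at .073 0.07094729130001608 0.09026372073843758 0.2149971369642245
0.04 558 slope angle 1.5466816260296745 x at .073 0.07071841380371519 0.09009040910739463 0.21495742977201066
0.07 532 slope angle 1.5465270725429208 x at .073 0.07057451047851461 0.09026007151087478 0.21491829396150913
```

Emit:
jog_arm(motion=[[0,[0.004,0,0],[0,0,0]],[0,[0,0,0],[0,0,0]],[0,[0,0,0],[0,0,0]]])

```text
clock: 7.48
tcp_pos: [0.5982, -0.1164, 0.2108]
orientation: [-1.257, 1.115, -1.118]
contact_force: [8.5, 6.1, 3.9]
grip_width: 0.0152
```

```bash
python3 flap.py a9.png; python3 -c "
from h import *
print(r.get_obs()['moment'])"
```

```text
t 7.4833 tcp [ 0.5982 -0.1164  0.2108] bay [0.0788 0.0221 0.2108] F [8.5273 6.1053 3.8772] grip 0.015199750992118765
tool shift to target [-0.0057  0.0033 -0.0021]
turn(deg) to bay-aligned [-0.4097 -0.0238 -0.1967]
-0.08 400 slope angle 1.5563605551537836 x at .073 0.07094949329623589 0.09013998781644794 0.21493662287197274
-0.03 604 slope angle 1.5561339075074907 x at .073 0.07092797228051677 0.09037506128771011 0.21437770951961704
0.04 562 slope angle 1.5565926286571885 x at .073 0.07073734871345612 0.0900296408541571 0.21458848961971577
0.07 523 slope angle 1.554910361915104 x at .073 0.07083898597943787 0.0900296408541571 0.21479792645212903
[ 1.57038631 -1.32254148 -0.08645919]
```

At the stop (1.556 rad, force starting to rise). Release and rise.

Emit:
jog_arm(motion=[[0.5,[0,0,0],[0,0,0]],[0.5,[0,0,0],[0,0,0]],[0.5,[0,0,0],[0,0,0]],[0.5,[0,0,0],[0,0,0]],[0.5,[0,0,0],[0,0,0]],[0.5,[0,-0.03,0],[0,0,0]],[0.5,[0,-0.035,0],[0,0,0]],[0.5,[0,-0.035,0],[0,0,0]],[0.5,[0,0,0],[0,0,0]]])

```text
clock: 8.28
tcp_pos: [0.5983, -0.1206, 0.317]
orientation: [-1.257, 1.111, -1.127]
contact_force: [1.2, 1.0, 1.1]
grip_width: 0.0429
```

```bash
python3 flap.py b1.png; python3 -c "
from h import *
f=grab('top','b2.png');P=cloud(f)
k=(P[...,2]>.222)&(P[...,2]<.245)&(P[...,0]<.47)&(P[...,0]>.4)&(abs(P[...,1]+.04)<.03)
print('peg top',P[k].mean(0),P[k].min(0),P[k].max(0),k.sum())
p=np.r_[P[k][:,:2].mean(0),.2];print('peg bay',tobay(p),bay(.041,-.12,0))
o=r.get_obs()['tcp_pos'];print(proj(f,o+[0,0,.0425]))
"
```

```text
t 8.2833 tcp [ 0.5983 -0.1206  0.317 ] bay [0.083  0.0217 0.317 ] F [1.2037 0.992  1.133 ] grip 0.04293419507932909
tool shift to target [-0.0102  0.1094 -0.0029]
turn(deg) to bay-aligned [-0.6175 -0.1981  0.1771]
-0.08 412 slope angle 1.5515340360704502 x at .073 0.07130804881379943 0.0906790062598748 0.21483016470096333
-0.03 608 slope angle 1.5578602892819444 x at .073 0.07094988521652945 0.09009867244854242 0.21481615587745617
0.04 552 slope angle 1.557724704199173 x at .073 0.07063398632346858 0.09003256573256957 0.2149127604684341
0.07 524 slope angle 1.5548700540372284 x at .073 0.07060086223575143 0.09003256573256957 0.2148068718011898
peg top [ 0.43376909 -0.03750805  0.23365468] [ 0.42881192 -0.04354547  0.22315175] [ 0.4386223  -0.03223367  0.23678085] 31
peg bay [-0.01977137 -0.13128964  0.2       ] [ 0.4524916 -0.0964163  0.       ]
(np.float64(417.1577839701068), np.float64(157.62482200576403))
```

View pics/b1.png

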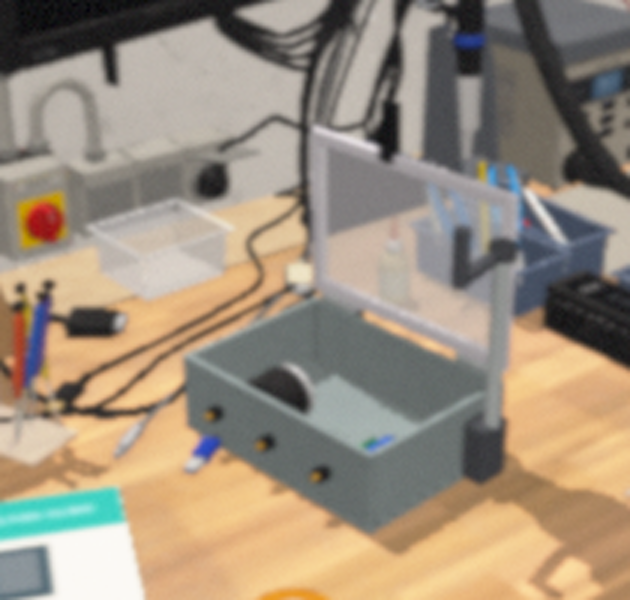

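Flap holds at 1.557 rad. Peg measured at bay (-19,-131), which agrees with stay angle ≈ -0.18. Moving above the peg.

Emit:
jog_arm(motion=[[0.5,[-0.02,0,-0.0305],[-0.6,-0.2,0.2]],[0.5,[-0.02,0,-0.0305],[0,0,0]],[0.5,[-0.02,0,-0.0305],[0,0,0]],[0.5,[-0.02,0,-0.0305],[0,0,0]],[0.5,[-0.02,0,-0.0305],[0,0,0]],[0.5,[0,0.02,0],[0,0,0]],[0.5,[0,0.02,0],[0,0,0]],[0.5,[0,0,0],[0,0,0]]])

```text
clock: 9.05
tcp_pos: [0.4272, -0.0404, 0.2671]
orientation: [-1.276, 1.131, -1.106]
contact_force: [0.3, -0.4, -1.2]
grip_width: 0.0429
```

```bash
cat > peg.py <<'E'
from h import *
import sys
rel(bay(-.018,-.1307,.222-.0425));o=r.get_obs();b=tobay(o['tcp_pos']);print(o['joints'])
g=grab('scene')
c=cv2.cvtColor(g['image'],cv2.COLOR_RGB2BGR)[90:290,300:510];cv2.imwrite('pics/'+sys.argv[1],cv2.resize(c,None,fx=3,fy=3,interpolation=cv2.INTER_CUBIC))
P=cloud(g);B=np.stack([(P[...,:2]-C)@BX,(P[...,:2]-C)@BY],-1)
k=(abs(B[...,0]-b[0])<.06)&(abs(B[...,1]-b[1])<.07)&(P[...,2]>.18)&(P[...,2]<.4)
q=np.c_[B[k],P[k][:,2]]
for z in np.arange(.18,.4,.008):
    s=q[(q[:,2]>=z)&(q[:,2]<z+.008)]
    if len(s):print(round(z,3),len(s),s.min(0)[:2],s.max(0)[:2])
E
python3 peg.py b3.png
```

```text
t 9.05 tcp [ 0.4272 -0.0404  0.2671] bay [-0.0177 -0.1381  0.2671] F [ 0.268  -0.3861 -1.1734] grip 0.042878533083620565
tool shift to target [0.0001 0.0874 0.009 ]
turn(deg) to bay-aligned [ 1.0045  0.023  -0.2414]
[ 0.5146  0.0547 -0.5756  1.992   0.0296  1.1216  0.0506]
0.18 15 [ 0.0308 -0.1261] [ 0.0392 -0.1176]
0.188 45 [-0.0263 -0.1357] [ 0.0416 -0.1238]
0.196 106 [-0.0274 -0.1365] [ 0.0408 -0.1097]
0.204 23 [-0.0274 -0.1372] [-0.0173 -0.1263]
0.212 25 [-0.0269 -0.1379] [-0.0192 -0.1269]
0.22 20 [-0.0271 -0.1367] [-0.018  -0.1237]
0.228 29 [-0.0277 -0.1363] [-0.0169 -0.1255]
0.284 19 [-0.0296 -0.1675] [-0.0101 -0.1114]
0.292 76 [-0.032  -0.1732] [-0.0085 -0.1043]
0.3 92 [-0.0336 -0.1743] [-0.0093 -0.1025]
0.308 93 [-0.0343 -0.1737] [-0.0094 -0.1041]
0.316 92 [-0.0318 -0.1739] [-0.0101 -0.1022]
0.324 84 [-0.0331 -0.1756] [-0.0087 -0.0952]
0.332 142 [-0.0343 -0.1906] [-0.0052 -0.0844]
0.34 206 [-0.0338 -0.1933] [-0.0067 -0.0813]
0.348 181 [-0.0379 -0.1948] [-0.0052 -0.08  ]
0.356 243 [-0.0375 -0.1985] [-0.0012 -0.0784]
0.364 242 [-0.0375 -0.1999] [-0.002  -0.0746]
0.372 238 [-0.0388 -0.2021] [-0.0016 -0.0734]
0.38 280 [-0.041  -0.2044] [-0.0068 -0.07  ]
0.388 301 [-0.0402 -0.2043] [-0.0063 -0.0731]
0.396 96 [-0.0315 -0.1811] [-0.0124 -0.0965]
```

View pics/b3.png

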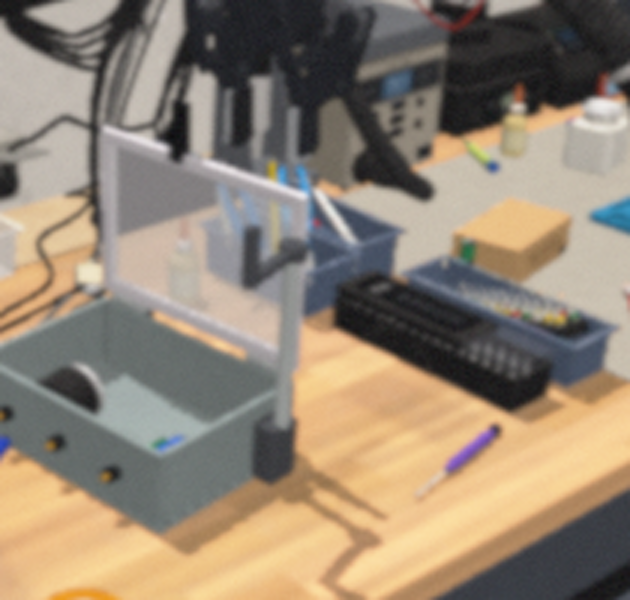

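Emit:
jog_arm(motion=[[0.5,[0,0,0.008],[1,0,-0.2]],[0.5,[0,0.022,0],[0,0,0]],[0.5,[0,0.022,0],[0,0,0]],[0.5,[0,0.022,0],[0,0,0]],[0.5,[0,0.02,0],[0,0,0]],[0.5,[0,0,0],[0,0,0]],[0.5,[0,0,0],[0,0,0]]])

```text
clock: 9.68
tcp_pos: [0.4399, -0.0388, 0.185]
orientation: [-1.26, 1.113, -1.119]
contact_force: [-1.3, 0.6, 0.1]
grip_width: 0.0425
```

```bash
python3 peg.py b4.png|head -12
```

```text
t 9.6833 tcp [ 0.4399 -0.0388  0.185 ] bay [-0.0177 -0.1254  0.185 ] F [-1.3429  0.5767  0.1092] grip 0.04251924486462415
tool shift to target [-0.0003  0.0055 -0.0054]
turn(deg) to bay-aligned [-0.3639  0.0283 -0.0579]
[ 0.4824  0.1632 -0.5803  2.0883  0.1112  0.9131 -0.035 ]
0.18 10 [ 0.0307 -0.1251] [ 0.038  -0.1199]
0.188 28 [-0.0265 -0.1346] [ 0.0409 -0.1273]
0.196 40 [-0.027  -0.1362] [ 0.0414 -0.1201]
0.204 49 [-0.0313 -0.1554] [-0.0113 -0.1012]
0.212 96 [-0.0331 -0.1625] [-0.0078 -0.0924]
0.22 99 [-0.0318 -0.1632] [-0.0087 -0.0922]
0.228 111 [-0.0335 -0.162 ] [-0.0088 -0.092 ]
0.236 83 [-0.0328 -0.1618] [-0.0089 -0.091 ]
```

View pics/b4.png

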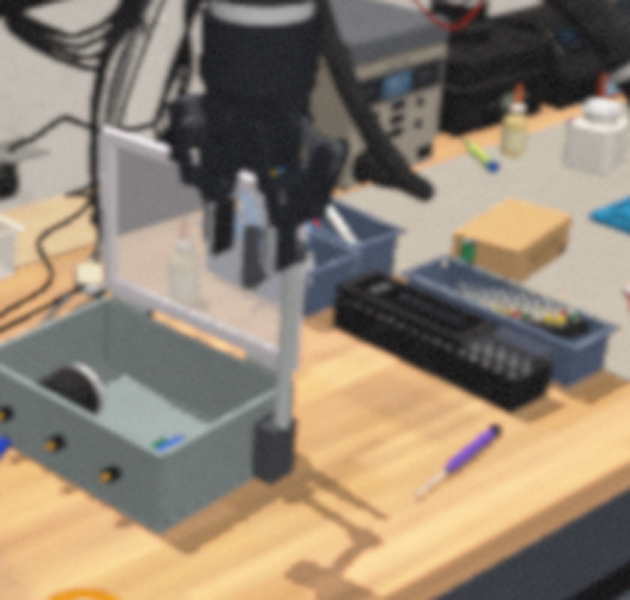

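The peg is between the fingers. Centre and close.

Emit:
jog_arm(motion=[[0.5,[0,0.001,-0.0045],[0,0,0]],[0.2,[0,0,0],[0,0,0]],[0,[0,0,0],[0,0,0]],[0,[0,0,0],[0,0,0]],[0,[0,0,0],[0,0,0]],[0,[0,0,0],[0,0,0]]], force=30)

```text
clock: 10.23
tcp_pos: [0.4355, -0.0396, 0.1846]
orientation: [-1.26, 1.111, -1.121]
contact_force: [-1.2, -0.4, 6.7]
grip_width: 0.0111
```

```bash
python3 -c "
from h import *
rel(bay(.041,-.06,.18))
a0=-.18;N=16
A=np.linspace(a0,1.57,N+1);p=np.c_[.041-.06*np.cos(A),-.12+.06*np.sin(A)]
print(np.diff(p,axis=0).round(4).tolist());print(p[0],p[-1])"
```

```text
t 10.2333 tcp [ 0.4355 -0.0396  0.1846] bay [-0.0174 -0.1298  0.1846] F [-1.2116 -0.3831  6.6777] grip 0.011125070361424311
tool shift to target [0.0585 0.0052 0.0698]
turn(deg) to bay-aligned [-0.4625  0.0191  0.0315]
[[-0.0008, 0.0065], [-0.0001, 0.0066], [0.0006, 0.0065], [0.0013, 0.0064], [0.002, 0.0062], [0.0027, 0.006], [0.0033, 0.0057], [0.0039, 0.0053], [0.0045, 0.0048], [0.005, 0.0043], [0.0054, 0.0037], [0.0058, 0.0031], [0.0061, 0.0025], [0.0063, 0.0018], [0.0065, 0.0011], [0.0065, 0.0004]]
[-0.018  -0.1307] [ 0.041 -0.06 ]
```

Emit:
jog_arm(motion=[[0,[-0.001,-0.002,0.0065],[0,0,0]],[0,[0,0,0.0065],[0,0,0]],[0,[0.0005,0,0.0065],[0,0,0]],[0,[0.0015,0,0.0065],[0,0,0]],[0,[0.002,0,0.006],[0,0,0]],[0,[0.0025,0,0.006],[0,0,0]],[0,[0.0035,0,0.0055],[0,0,0]],[0,[0.004,0,0.0055],[0,0,0]],[0,[0,0,0],[0,0,0]]])

```text
clock: 10.98
tcp_pos: [0.4852, -0.0462, 0.1852]
orientation: [-1.26, 1.114, -1.119]
contact_force: [0.7, 0.7, -6.8]
grip_width: 0.0111
```

```bash
python3 -c "
from h import *
rel(bay(.041,-.06,.18));a=1.57/2-.09;print(.041-.06*np.cos(a),-.12+.06*np.sin(a));grab('scene','b5.png')"
```

```text
t 10.9833 tcp [ 0.4852 -0.0462  0.1852] bay [-0.0048 -0.0813  0.1852] F [ 0.7077  0.6932 -6.8407] grip 0.011137528792117641
tool shift to target [0.0458 0.0052 0.0213]
turn(deg) to bay-aligned [-0.3065  0.0139 -0.0781]
-0.005083222107524106 -0.08157687362813118
```

View pics/b5.png

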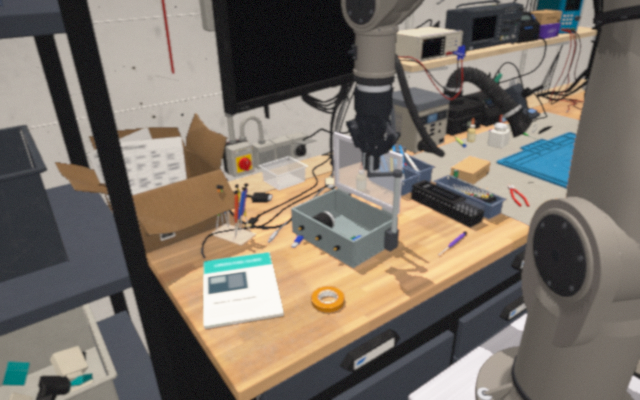

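The stay is following (peg held near (375,165)). Second half of the arc, going slightly past the stop.

Emit:
jog_arm(motion=[[0,[0.0045,0.001,0.005],[0,0,0]],[0,[0.005,0,0.0045],[0,0,0]],[0,[0.0055,0,0.0037],[0,0,0]],[0,[0.006,0,0.003],[0,0,0]],[0,[0.006,0,0.0025],[0,0,0]],[0,[0.0063,0,0.0018],[0,0,0]],[0,[0.0065,0,0.001],[0,0,0]],[0,[0.0065,0,0],[0,0,0]],[0,[0.003,0,0],[0,0,0]],[0,[0,0,0],[0,0,0]]])

```text
clock: 11.87
tcp_pos: [0.5148, -0.0939, 0.1855]
orientation: [-1.257, 1.11, -1.123]
contact_force: [5.1, 1.8, -10.9]
grip_width: 0.0109
```

```bash
cat > stay.py <<'E'
from h import *
import sys
rel(bay(.041,-.06,.18))
g=grab('scene');f=grab('top','T'+sys.argv[1])
c=cv2.cvtColor(g['image'],cv2.COLOR_RGB2BGR)[90:290,300:510];cv2.imwrite('pics/'+sys.argv[1],cv2.resize(c,None,fx=3,fy=3,interpolation=cv2.INTER_CUBIC))
for n,F in(('s',g),('t',f)):
  P=cloud(F);B=np.stack([(P[...,:2]-C)@BX,(P[...,:2]-C)@BY],-1)
  for lo,hi in((.188,.204),(.204,.216),(.222,.238)):
    k=(B[...,0]<.066)&(B[...,0]>-.03)&(B[...,1]>-.14)&(B[...,1]<-.03)&(P[...,2]>lo)&(P[...,2]<hi)
    if k.any():print(n,lo,k.sum(),B[k].min(0),B[k].max(0),B[k].mean(0))
E
python3 stay.py b6.png
```

```text
t 11.8667 tcp [ 0.5148 -0.0939  0.1855] bay [ 0.0462 -0.0579  0.1855] F [  5.0685   1.8301 -10.9128] grip 0.010933136359609205
tool shift to target [-0.0052  0.0055 -0.0022]
turn(deg) to bay-aligned [-0.6406 -0.0353  0.0288]
s 0.188 190 [ 0.0261 -0.1307] [ 0.0658 -0.0524] [ 0.0352 -0.0989]
s 0.204 65 [ 0.0297 -0.1031] [ 0.0657 -0.0404] [ 0.0381 -0.0661]
s 0.222 136 [ 0.0296 -0.1016] [ 0.0656 -0.0384] [ 0.0378 -0.0645]
t 0.188 178 [ 0.0283 -0.1303] [ 0.0487 -0.0574] [ 0.0382 -0.1039]
t 0.204 8 [ 0.0328 -0.1203] [ 0.0457 -0.0601] [ 0.0354 -0.072 ]
t 0.222 5 [ 0.0344 -0.0788] [ 0.0387 -0.0669] [ 0.0361 -0.0725]
```

View pics/b6.png

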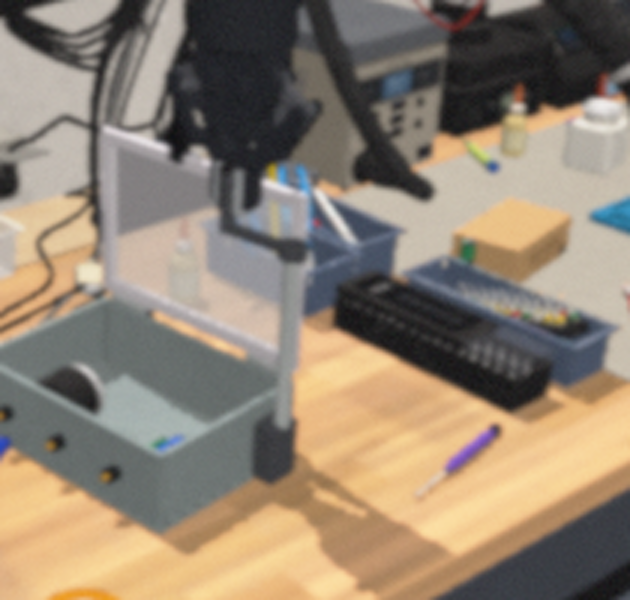

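Stay is now along bay +y; release and rise straight up.

Emit:
jog_arm(motion=[[0.4,[0,0,0],[0,0,0]],[0.4,[0,0,0],[0,0,0]],[0.4,[0,0,0],[0,0,0]],[0.4,[0,0,0],[0,0,0]],[0.4,[0,0,0],[0,0,0]],[0.4,[0,-0.035,0],[0,0,0]],[0.4,[0,-0.035,0],[0,0,0]],[0.4,[0,-0.03,0],[0,0,0]],[0.4,[0,0,0],[0,0,0]]])

```text
clock: 12.72
tcp_pos: [0.5155, -0.0927, 0.2919]
orientation: [-1.254, 1.103, -1.127]
contact_force: [0.4, -0.1, 0.8]
grip_width: 0.0342
```

```bash
python3 stay.py b7.png; python3 flap.py b8.png|tail -4
```

```text
t 12.7167 tcp [ 0.5155 -0.0927  0.2919] bay [ 0.0451 -0.057   0.2919] F [ 0.4109 -0.1085  0.8012] grip 0.0342094910441582
tool shift to target [-0.0045  0.1118 -0.0049]
turn(deg) to bay-aligned [-0.9862  0.0332  0.1964]
s 0.188 194 [ 0.0264 -0.1307] [ 0.0658 -0.0525] [ 0.0355 -0.0985]
s 0.204 35 [ 0.0294 -0.1028] [ 0.0659 -0.0491] [ 0.043  -0.0701]
s 0.222 39 [ 0.0298 -0.0824] [ 0.0659 -0.0312] [ 0.0369 -0.0611]
t 0.188 199 [ 0.0286 -0.13  ] [ 0.0487 -0.0574] [ 0.0385 -0.1007]
t 0.204 8 [ 0.0322 -0.0651] [ 0.041  -0.0584] [ 0.0354 -0.0627]
t 0.222 30 [ 0.0323 -0.0653] [ 0.0436 -0.054 ] [ 0.0376 -0.0606]
-0.08 538 slope angle 1.398431251814758 x at .073 0.07906224583871625 0.09055016015498452 0.21477393594516353
-0.03 526 slope angle 1.5551924245419027 x at .073 0.07100812947944968 0.09001180173631174 0.2148733348754545
0.04 552 slope angle 1.5559617361761586 x at .073 0.0707949447241311 0.0902152970116672 0.21458034280663274
0.07 537 slope angle 1.5574006642837854 x at .073 0.07053728331370496 0.09025776925593565 0.21492007263592516
```

View pics/Tb7.png

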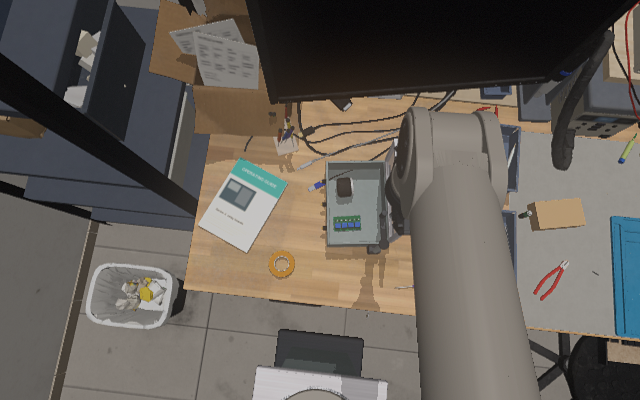

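View pics/b8.png

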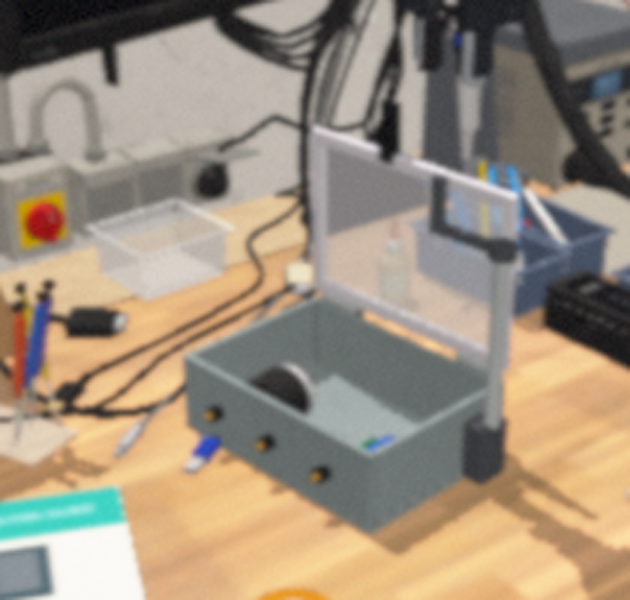

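Flap stands at 1.556 rad with the stay in. Next I'll check the stay angle relative to the post and measure the lamp.

Run:
```python
from h import *
np.set_printoptions(precision=4,suppress=True)
f=grab('top');P=cloud(f);B=np.stack([(P[...,:2]-C)@BX,(P[...,:2]-C)@BY],-1);Z=P[...,2]
k=(Z>.19)&(Z<.207)&(B[...,1]<-.1)&(B[...,1]>-.14)&(B[...,0]>.02)&(B[...,0]<.065)
print('post',cv2.minEnclosingCircle(B[k].astype(np.float32)),B[k].mean(0))
for y in np.arange(-.105,-.06,.008):
  k=(Z>.19)&(Z<.207)&(abs(B[...,1]-y)<.005)&(B[...,0]>.02)&(B[...,0]<.065)
  print('arm',y,B[k].min(0)[0],B[k].max(0)[0],B[k].mean(0)[0])
k=(Z>.228)&(Z<.24)&(abs(B[...,1]+.06)<.015)&(abs(B[...,0]-.041)<.015)
print('peg',cv2.minEnclosingCircle(B[k].astype(np.float32)),B[k].mean(0))
# lamp
k=(Z>.045)&(Z<.066)&(abs(B[...,0])<.062)&(abs(B[...,1])<.092)
m=k.astype(np.uint8);n,l,s,c=cv2.connectedComponentsWithStats(m)
for i in range(1,n):
  if s[i,4]>10:
    q=B[l==i];print('lamp',s[i],cv2.minAreaRect(q.astype(np.float32)),q.mean(0),np.median(Z[l==i]),q.min(0),q.max(0))
cc=cv2.cvtColor(f['image'],cv2.COLOR_RGB2BGR)[150:255,315:400];cv2.imwrite('pics/l1.png',cv2.resize(cc,None,fx=5.6,fy=5.6,interpolation=cv2.INTER_CUBIC))
g=grab('scene');cc=cv2.cvtColor(g['image'],cv2.COLOR_RGB2BGR)[190:260,285:365];cv2.imwrite('pics/l2.png',cv2.resize(cc,None,fx=7,fy=7,interpolation=cv2.INTER_CUBIC))
P=cloud(g);B=np.stack([(P[...,:2]-C)@BX,(P[...,:2]-C)@BY],-1);Z=P[...,2]
k=(Z>.052)&(Z<.062)&(abs(B[...,0])<.062)&(abs(B[...,1])<.092)
q=B[k];print(len(q),q.min(0),q.max(0),cv2.minAreaRect(q.astype(np.float32)))
```

```text
post ((0.038587383925914764, -0.11529555916786194), 0.015221867710351944) [ 0.0388 -0.1169]
arm -0.105 0.034315480997030516 0.04352302109930666 0.03887698335259227
arm -0.097 0.034859208060900385 0.043874311648553696 0.03893844383102117
arm -0.08900000000000001 0.03385383779249696 0.04427543083795464 0.0379213379830494
arm -0.08100000000000002 0.03378097809633088 0.0424516126108235 0.03761689367311575
arm -0.07300000000000002 0.03378097809633088 0.0430498215006326 0.038279104998888175
arm -0.06500000000000003 0.03224454900798421 0.0429889773637695 0.03748822619048963
peg ((0.037627577781677246, -0.060079820454120636), 0.005854758433997631) [ 0.0376 -0.0602]
lamp [337 178  17  16 229] ((-0.028280163183808327, 0.045283108949661255), (0.04051828756928444, 0.04020700976252556), 2.9525229930877686) [-0.0286  0.0436] 0.05262421257308714 [-0.0484  0.0247] [-0.008   0.0652]
83 [-0.0499  0.027 ] [-0.0095  0.0584] ((-0.029546616598963737, 0.04402469843626022), (0.04032053053379059, 0.030375776812434196), 10.331646919250488)
```

View pics/l1.png

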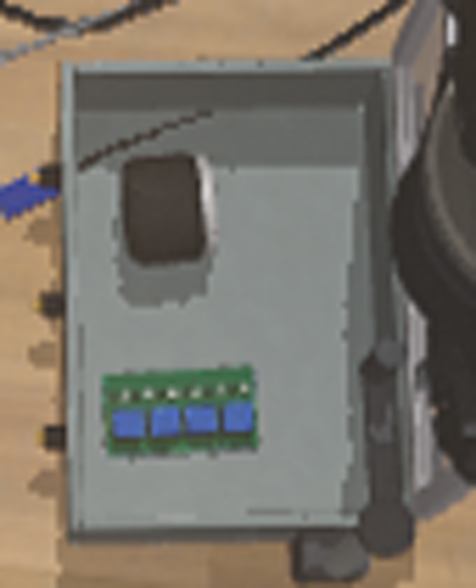

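View pics/l2.png

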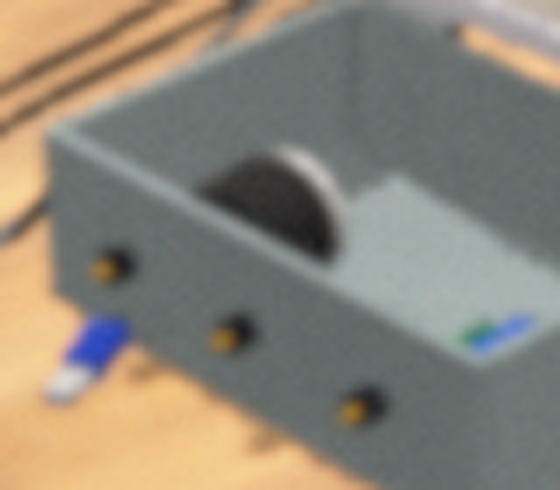

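Flap is up. The stay reads about 1.54–1.55 rad, near the stop but within noise, so I'll nudge the peg with closed fingers from the inner side to be sure it's fully in.

Emit:
jog_arm(motion=[[0,[-0.018,0,-0.002],[-1,0,0.2]],[0,[-0.019,0,-0.002],[0,0,0]],[0,[0,0,0],[0,0,0]],[0,[0,0.035,0],[0,0,0]],[0,[0,0.035,0],[0,0,0]],[0,[0,0.035,0],[0,0,0]],[0,[0,0,0],[0,0,0]],[0,[0,0,0],[0,0,0]]])

```text
clock: 13.63
tcp_pos: [0.5006, -0.0564, 0.1789]
orientation: [-1.274, 1.13, -1.106]
contact_force: [0.3, -0.4, 0.1]
grip_width: 0.0002
```

```bash
python3 stay.py c1.png
```

```text
t 13.6333 tcp [ 0.5006 -0.0564  0.1789] bay [ 0.0072 -0.0673  0.1789] F [ 0.3284 -0.382   0.0843] grip 0.00021358736876334023
tool shift to target [ 0.0338 -0.0014  0.0073]
turn(deg) to bay-aligned [ 0.8872  0.0478 -0.286 ]
s 0.188 179 [-0.0059 -0.1298] [ 0.0475 -0.0606] [ 0.0319 -0.1002]
s 0.204 85 [-0.0082 -0.1031] [ 0.066  -0.0482] [ 0.0135 -0.073 ]
s 0.222 100 [-0.0064 -0.0998] [ 0.0659 -0.0543] [ 0.0023 -0.0729]
t 0.188 1 [-0.0023 -0.0729] [-0.0023 -0.0729] [-0.0023 -0.0729]
```

View pics/c1.png

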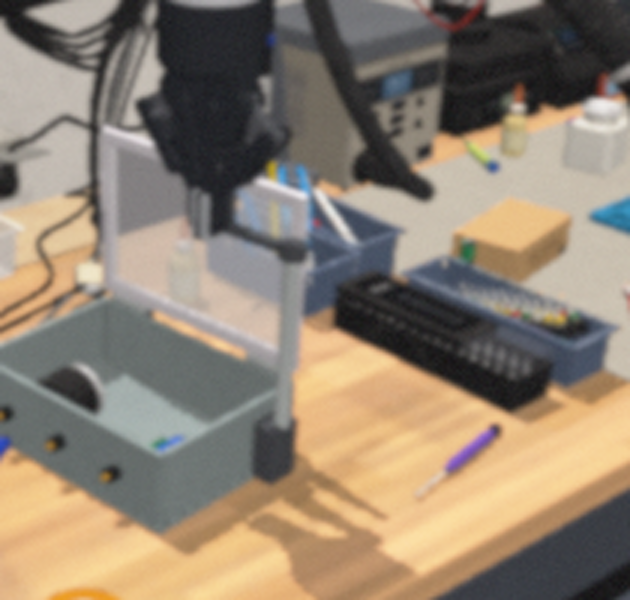

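Emit:
jog_arm(motion=[[0,[0.004,-0.004,0.006],[1,0,0]],[0,[0.005,0,0],[0,0,0]],[0,[0.004,0,0],[0,0,0]],[0,[0.003,0,0],[0,0,0]],[0,[0.003,0,0],[0,0,0]],[0,[0.003,0,0],[0,0,0]],[0,[0,0,0],[0,0,0]]])

```text
clock: 14.32
tcp_pos: [0.5113, -0.0716, 0.1855]
orientation: [-1.254, 1.114, -1.11]
contact_force: [-4.2, 15.9, 7.2]
grip_width: -0.0001
```

```bash
python3 stay.py c2.png
```

```text
t 14.3167 tcp [ 0.5113 -0.0716  0.1855] bay [ 0.0236 -0.0586  0.1855] F [-4.2186 15.8533  7.2336] grip -0.0001390175694758587
tool shift to target [ 0.0175  0.0053 -0.0015]
turn(deg) to bay-aligned [-0.4767  0.2549 -0.5666]
s 0.188 184 [ 0.0266 -0.1304] [ 0.066  -0.0551] [ 0.0357 -0.0997]
s 0.204 54 [ 0.0092 -0.0974] [ 0.066 -0.046] [ 0.0283 -0.065 ]
s 0.222 104 [ 0.0091 -0.0851] [ 0.0656 -0.0452] [ 0.0189 -0.065 ]
t 0.188 76 [ 0.0285 -0.13  ] [ 0.0489 -0.1135] [ 0.0386 -0.1209]
t 0.204 4 [ 0.0131 -0.1263] [ 0.0456 -0.067 ] [ 0.0333 -0.1105]
```

A push of 16 N didn't move it (2 N moves it when free), so the stay is at its stop. Next: back off, rise and go over the lamp, which is centred at about bay (-28,+45), top at 54 mm, lens towards bay +x.

Emit:
jog_arm(motion=[[0,[-0.015,0,0],[0,0,0]],[0,[0,0,0],[0,0,0]],[0,[0,-0.035,0],[-0.3,0.2,-0.4]],[0,[0,-0.035,0],[0,0,0]],[0.8,[0,-0.03,0],[0,0,0]],[0.8,[-0.012,0,0.034],[0,0,0]],[0.8,[-0.012,0,0.034],[0,0,0]],[0.8,[-0.012,0,0.034],[0,0,0]],[0.8,[0,0,0],[0,0,0]],[0.8,[0,0,0],[0,0,0]]])

```text
clock: 15.25
tcp_pos: [0.6066, -0.0141, 0.2836]
orientation: [-1.266, 1.117, -1.121]
contact_force: [0.2, -0.1, 0.1]
grip_width: 0.0679
```

```bash
python3 -c "
from h import *
rel(bay(-.028,.0445,.0))"; python3 flap.py d0.png
python3 - <<'E'
from h import *
f=grab('top');P=cloud(f);B=np.stack([(P[...,:2]-C)@BX,(P[...,:2]-C)@BY],-1);Z=P[...,2]
k=(Z>.19)&(Z<.207)&(B[...,1]<-.05)&(B[...,1]>-.14)&(B[...,0]>.02)&(B[...,0]<.065)
for y in(-.12,-.105,-.09,-.075,-.06):
  j=k&(abs(B[...,1]-y)<.006)
  if j.any():print(y,B[j].mean(0))
E
```

```text
t 15.25 tcp [ 0.6066 -0.0141  0.2836] bay [-0.0217  0.0431  0.2836] F [ 0.1989 -0.1158  0.0756] grip 0.06790624552617415
tool shift to target [-0.0071  0.2836  0.0011]
turn(deg) to bay-aligned [-0.0504 -0.103   0.1433]
t 15.25 tcp [ 0.6066 -0.0141  0.2836] bay [-0.0217  0.0431  0.2836] F [ 0.1989 -0.1158  0.0756] grip 0.06790624552617415
tool shift to target [ 0.0946  0.0763 -0.023 ]
turn(deg) to bay-aligned [-0.0504 -0.103   0.1433]
-0.08 538 slope angle 1.41791555292464 x at .073 0.07777453946315385 0.09041332510636868 0.21495902808043127
-0.03 524 slope angle 1.5558755716072248 x at .073 0.07114797649463989 0.09022636395192163 0.21475120893880623
0.04 559 slope angle 1.5556669645433738 x at .073 0.07070534124548614 0.09037206434684264 0.21463189611440736
0.07 535 slope angle 1.5565716088848485 x at .073 0.07055689281966757 0.09032168844041455 0.2149933150479495
-0.12 [ 0.03403662 -0.12081902]
-0.105 [ 0.03559072 -0.10555109]
```

Emit:
jog_arm(motion=[[0.8,[-0.0065,0.035,0.001],[0,0,0]],[0.8,[0,0.035,0],[0,0,0]],[0.8,[0,0.035,0],[0,0,0]],[0.8,[0,0.035,0],[0,0,0]],[0.8,[0,0.035,0],[0,0,0]],[0.8,[0,0.035,0],[0,0,0]],[0.8,[0,0,0],[0,0,0]],[0.8,[0,0,0],[0,0,0]]])

```text
clock: 16.02
tcp_pos: [0.6046, -0.0099, 0.0737]
orientation: [-1.268, 1.12, -1.122]
contact_force: [0.2, 0.8, 1.1]
grip_width: 0.0687
```

```bash
python3 look.py d1.png; python3 -c "
from h import *
rel(bay(-.028,.0445,.0))"
```

```text
16.0167 [ 0.6046 -0.0099  0.0737] [0.1514 0.7605 1.0842] 0.06867877939692241
0.06 257 [-0.0809 -0.0277] [0.0329 0.1078]
0.068 44 [-0.0804 -0.0239] [0.0187 0.1036]
0.1 33 [-0.0394 -0.0028] [-0.0181  0.0835]
0.108 56 [-0.0399 -0.0092] [-0.0176  0.0894]
0.116 59 [-0.041  -0.0083] [-0.0165  0.0881]
0.124 66 [-0.0402 -0.0081] [-0.016   0.0907]
0.132 55 [-0.0407 -0.0083] [-0.0157  0.0898]
0.14 52 [-0.042  -0.0212] [-0.0151  0.1038]
0.148 99 [-0.0434 -0.0262] [-0.0163  0.1066]
0.156 109 [-0.0457 -0.0275] [-0.0174  0.1096]
0.164 135 [-0.0481 -0.0273] [-0.0147  0.106 ]
0.172 145 [-0.0475 -0.0279] [-0.015   0.1088]
0.18 124 [-0.0483 -0.0283] [-0.0159  0.1091]
0.188 144 [-0.0505 -0.028 ] [-0.0159  0.1088]
0.196 192 [-0.0497 -0.0283] [-0.0167  0.1072]
t 16.0667 tcp [ 0.6066 -0.0093  0.0758] bay [-0.0264  0.0437  0.0758] F [ 0.487  -0.8078  0.069 ] grip 0.06851847680314475
tool shift to target [-0.0019  0.0758  0.0007]
turn(deg) to bay-aligned [-0.1353 -0.2255  0.2281]
```

View pics/d1.png

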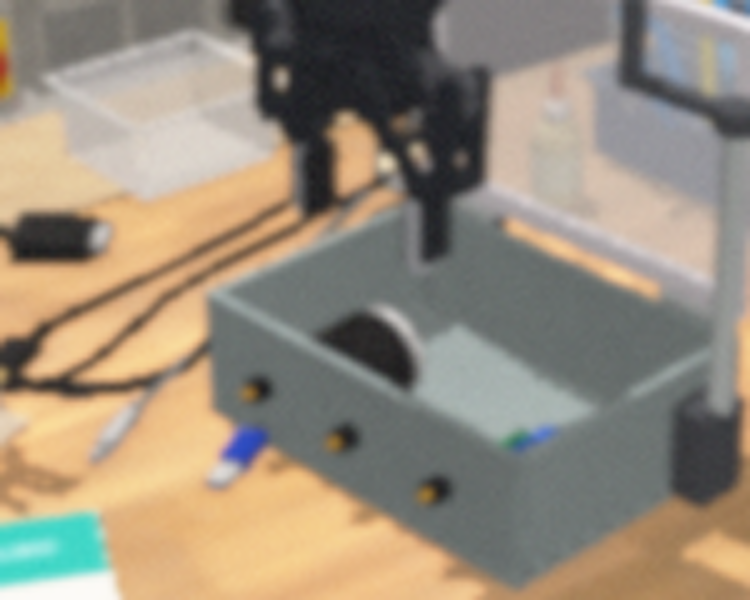

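Emit:
jog_arm(motion=[[0.68,[-0.001,0,0.001],[0,0,0]],[0.68,[0,0.014,0],[0,0,0]],[0.68,[0,0.014,0],[0,0,0]],[0.68,[0,0.014,0],[0,0,0]],[0.68,[0,0,0],[0,0,0]]])

```text
clock: 16.48
tcp_pos: [0.605, -0.008, 0.0293]
orientation: [-1.269, 1.12, -1.121]
contact_force: [0.2, -0.3, -0.5]
grip_width: 0.0581
```

```bash
python3 look.py d2.png
```

```text
16.4833 [ 0.605  -0.008   0.0293] [ 0.159  -0.3284 -0.4561] 0.0581034405846284
0.06 264 [-0.0806 -0.0275] [0.0269 0.1077]
0.068 90 [-0.0809 -0.0261] [0.0107 0.1042]
0.076 55 [-0.0427 -0.0025] [-0.0192  0.0869]
0.084 57 [-0.0429 -0.0028] [-0.0177  0.0857]
0.092 43 [-0.0443 -0.0052] [-0.0202  0.0965]
0.1 93 [-0.0448 -0.0203] [-0.0172  0.1073]
0.108 103 [-0.0465 -0.021 ] [-0.0174  0.1049]
0.116 101 [-0.05   -0.0223] [-0.0191  0.1038]
0.124 133 [-0.0503 -0.0237] [-0.0167  0.1067]
0.132 121 [-0.049  -0.0254] [-0.0164  0.1056]
0.14 126 [-0.0518 -0.027 ] [-0.0198  0.1078]
0.148 166 [-0.0523 -0.0273] [-0.018   0.1092]
0.156 152 [-0.0516 -0.0258] [-0.0177  0.1075]
0.164 47 [-0.0434  0.0001] [-0.0226  0.036 ]
0.172 45 [-0.0674  0.003 ] [-0.0163  0.0569]
0.18 109 [-0.0689  0.0023] [-0.012   0.0612]
0.188 110 [-0.0691  0.0028] [-0.0107  0.0613]
0.196 106 [-0.07    0.0033] [-0.0114  0.059 ]
```

View pics/d2.png

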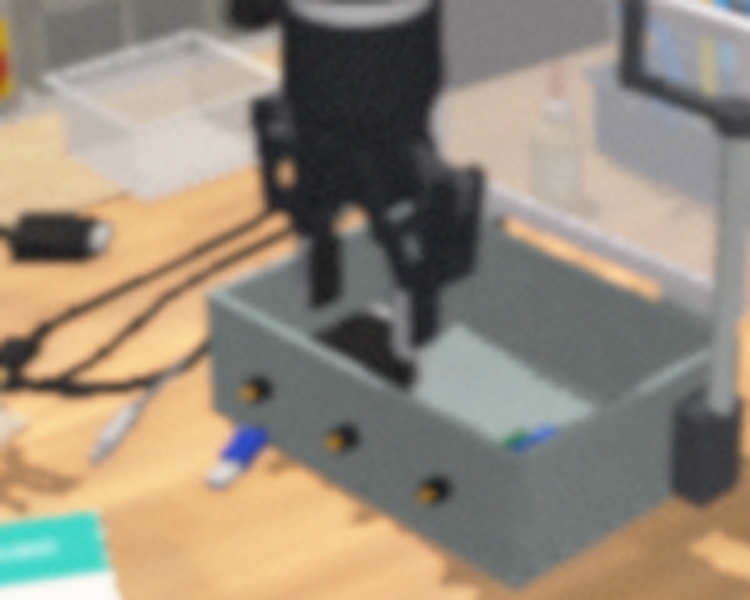

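Emit:
jog_arm(motion=[[0.68,[0,0.008,0.002],[0,0,0]],[0.68,[0,0.008,0],[0,0,0]],[0.68,[0,0.008,0],[0,0,0]],[0.68,[0,0,0],[0,0,0]],[0.68,[0,0,0],[0,0,0]]])

```text
clock: 16.95
tcp_pos: [0.6088, -0.0073, 0.0077]
orientation: [-1.266, 1.118, -1.122]
contact_force: [-0.6, 0.1, 0.5]
grip_width: 0.0579
```

```bash
python3 look.py d3.png|head -3
```

```text
16.95 [ 0.6088 -0.0073  0.0077] [-0.5897  0.1155  0.4601] 0.05791595315282192
0.06 227 [-0.0815 -0.0239] [0.0095 0.1059]
0.068 83 [-0.0807 -0.0223] [-0.019   0.1041]
```

View pics/d3.png

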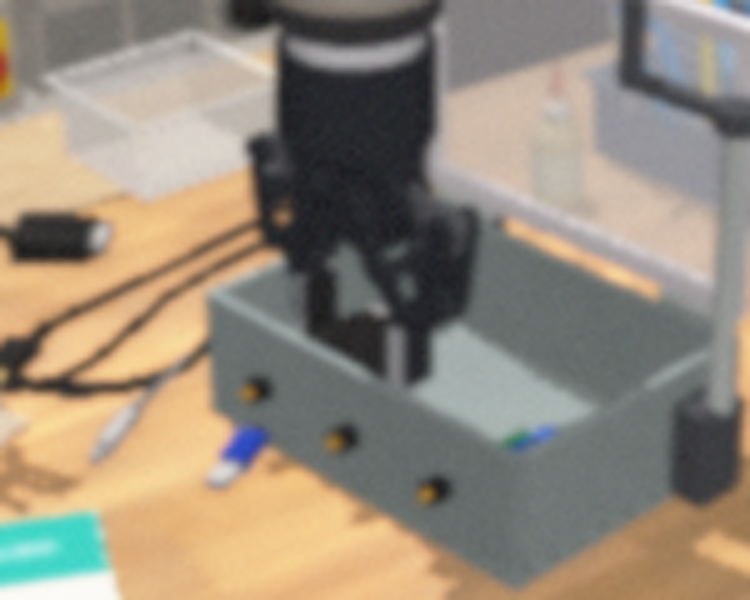

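The lamp stands between the fingers, with no contact force. Close on it.

Emit:
jog_arm(motion=[[0.4,[0,0,0],[0,0,0]],[0.3,[0,0,0],[0,0,0]],[0.3,[0,0,0],[0,0,0]],[0.3,[0,0,0],[0,0,0]],[0.3,[0,0,0],[0,0,0]]], force=35)

```text
clock: 17.42
tcp_pos: [0.6098, -0.0072, 0.0089]
orientation: [-1.264, 1.116, -1.124]
contact_force: [-0.8, 1.1, 3.9]
grip_width: 0.0463
```

```bash
python3 look.py d4.png|head -1; python3 -c "
from h import *
rel(np.array([.541,.249,.06]))"
```

```text
17.4167 [ 0.6098 -0.0072  0.0089] [-0.7561  1.1135  3.8553] 0.046313727277006146
t 17.4667 tcp [ 0.6098 -0.0072  0.009 ] bay [-0.0281  0.0472  0.009 ] F [0.0834 0.0019 4.9785] grip 0.04640321883494969
tool shift to target [-0.2625 -0.0521 -0.0373]
turn(deg) to bay-aligned [-0.16   -0.1718  0.2046]
```

View pics/d4.png

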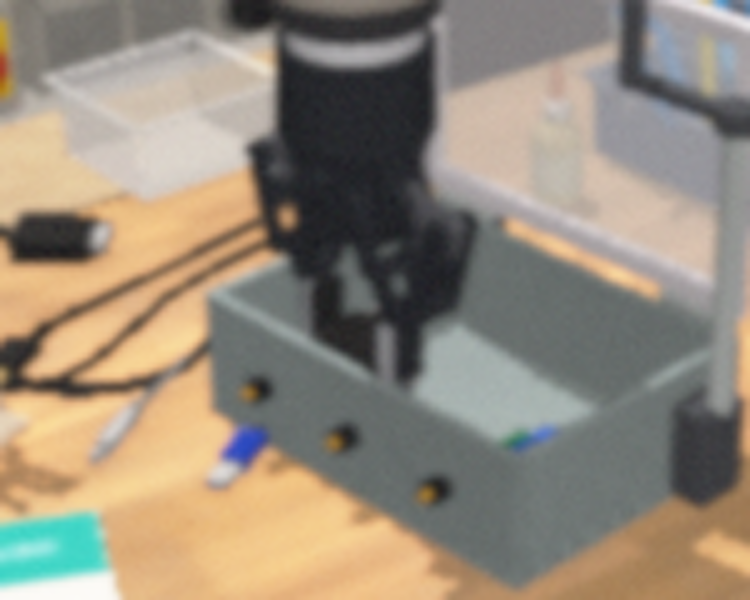

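Grip width 46.3 mm matches the lamp's 46 mm. Lift.

Emit:
jog_arm(motion=[[0.3,[0,-0.01,0],[0,0,0]],[0.3,[0,-0.02,0],[0,0,0]],[0.3,[0,-0.03,0],[0,0,0]],[0.3,[0,-0.03,0],[0,0,0]],[0.3,[0,-0.03,0],[0,0,0]],[0.3,[0,0,0],[0,0,0]],[0.3,[0,0,0],[0,0,0]]])

```text
clock: 18.05
tcp_pos: [0.6101, -0.007, 0.1305]
orientation: [-1.263, 1.114, -1.125]
contact_force: [-0.0, 0.4, -1.1]
grip_width: 0.0466
```

```bash
python3 look.py d5.png|head -1; python3 -c "
from h import *
rel(np.array([.541,.249,.06]))"
```

```text
18.05 [ 0.6101 -0.007   0.1305] [-0.0491  0.4319 -1.0515] 0.0465691919231059
t 18.1 tcp [ 0.6088 -0.0072  0.1287] bay [-0.0282  0.0462  0.1287] F [ 0.1951 -0.0656 -2.4109] grip 0.04679209937625084
tool shift to target [-0.2628  0.0676 -0.0366]
turn(deg) to bay-aligned [-0.1161 -0.1841  0.226 ]
```

View pics/d5.png

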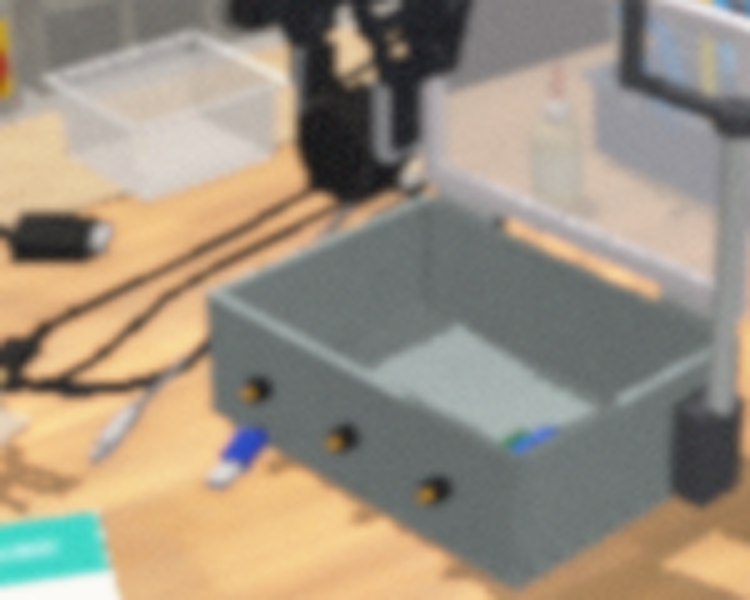

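The lamp is lifted clear and upright. Carry it over the booklet centre.

Emit:
jog_arm(motion=[[0.3,[-0.03,0,-0.004],[0,0,0]],[0.3,[-0.033,0,-0.0047],[0,0,0]],[0.3,[-0.033,0,-0.0047],[0,0,0]],[0.3,[-0.033,0,-0.0047],[0,0,0]],[0.3,[-0.033,0,-0.0047],[0,0,0]],[0.3,[-0.033,0,-0.0047],[0,0,0]],[0.3,[-0.033,0,-0.0047],[0,0,0]],[0.3,[-0.034,0,-0.0047],[0,0,0]],[0.3,[0,0,0],[0,0,0]],[0.3,[0,0,0],[0,0,0]]])

```text
clock: 18.93
tcp_pos: [0.5384, 0.2511, 0.1258]
orientation: [-1.27, 1.115, -1.117]
contact_force: [0.8, -0.1, -1.7]
grip_width: 0.0462
```

```bash
cat > lamp.py <<'E'
from h import *
import sys
np.set_printoptions(precision=4,suppress=True)
rel(np.array([.541,.249,.0]))
g=grab('scene');o=r.get_obs();p=o['tcp_pos']
c=cv2.cvtColor(g['image'],cv2.COLOR_RGB2BGR)[190:340,170:320];cv2.imwrite('pics/'+sys.argv[1],cv2.resize(c,None,fx=4,fy=4,interpolation=cv2.INTER_CUBIC))
P=cloud(g);Z=P[...,2]
k=(abs(P[...,0]-p[0])<.05)&(abs(P[...,1]-p[1])<.05)&(Z>.016)&(Z<.25)
q=P[k]
for z in np.arange(.016,.2,.01):
    s=q[(q[:,2]>=z)&(q[:,2]<z+.01)]
    if len(s):print(round(z,3),len(s),s.min(0)[:2],s.max(0)[:2])
E
python3 lamp.py e1.png
```

```text
t 18.9333 tcp [0.5384 0.2511 0.1258] bay [-0.2932  0.0082  0.1258] F [ 0.8029 -0.125  -1.7432] grip 0.046206835395104236
tool shift to target [0.002  0.1258 0.0025]
turn(deg) to bay-aligned [0.0866 0.1405 0.1793]
0.116 20 [0.5171 0.2374] [0.5486 0.2717]
0.126 81 [0.5132 0.2297] [0.5483 0.2751]
0.136 107 [0.5104 0.2281] [0.5521 0.2761]
0.146 112 [0.5022 0.2289] [0.5508 0.2766]
0.156 162 [0.4995 0.2291] [0.5654 0.2759]
0.166 214 [0.4973 0.2414] [0.5644 0.2736]
0.176 110 [0.4982 0.2416] [0.5685 0.2682]
0.186 76 [0.4972 0.2498] [0.5825 0.2711]
0.196 111 [0.4896 0.2375] [0.5871 0.273 ]
```

View pics/e1.png

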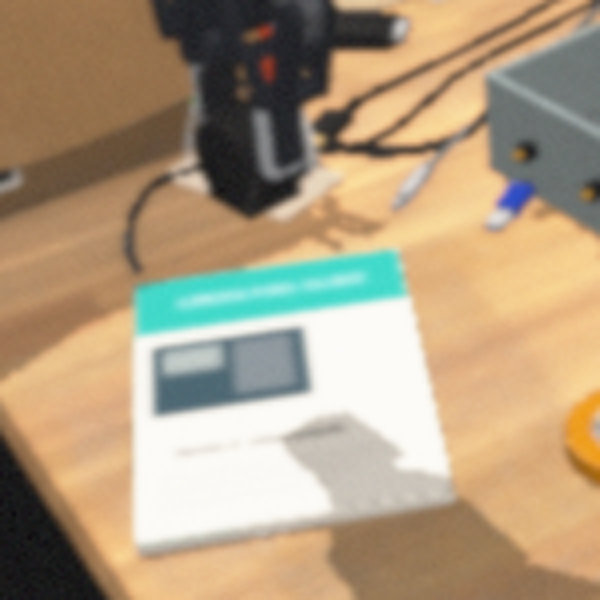

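The lamp hangs level, underside at z≈0.121, over the booklet centre. Lower it.

Emit:
jog_arm(motion=[[0.3,[0.002,0.02,0.002],[0,0,0]],[0.3,[0,0.03,0],[0,0,0]],[0.3,[0,0.03,0],[0,0,0]],[0.3,[0,0.02,0],[0,0,0]],[0.3,[0,0.006,0],[0,0,0]],[0.3,[0,0,0],[0,0,0]],[0.3,[0,0,0],[0,0,0]],[0.3,[0,0,0],[0,0,0]]])

```text
clock: 19.65
tcp_pos: [0.5444, 0.2467, 0.0228]
orientation: [-1.263, 1.116, -1.124]
contact_force: [1.3, -0.4, -0.4]
grip_width: 0.0468
```

```bash
python3 lamp.py e2.png
```

```text
t 19.65 tcp [0.5444 0.2467 0.0228] bay [-0.2882  0.0137  0.0228] F [ 1.2858 -0.3796 -0.4447] grip 0.04681839386846383
tool shift to target [-0.0027  0.0227 -0.0032]
turn(deg) to bay-aligned [-0.2171 -0.2195  0.1617]
0.016 36 [0.524  0.2329] [0.5533 0.269 ]
0.026 59 [0.5169 0.2247] [0.5548 0.2712]
0.036 92 [0.5139 0.2246] [0.5583 0.2714]
0.046 102 [0.5067 0.2248] [0.5623 0.2712]
0.056 164 [0.5037 0.2261] [0.5725 0.2703]
0.066 173 [0.5042 0.2368] [0.5722 0.2677]
0.076 65 [0.5042 0.2393] [0.5747 0.2644]
0.086 73 [0.5002 0.2466] [0.5914 0.2674]
0.096 71 [0.4945 0.2347] [0.5944 0.2682]
0.106 94 [0.4945 0.2429] [0.5941 0.2699]
0.116 98 [0.5101 0.2407] [0.5934 0.2688]
0.126 92 [0.5088 0.2414] [0.5942 0.2693]
0.136 106 [0.495  0.2468] [0.5941 0.2707]
0.146 150 [0.4957 0.2344] [0.5584 0.2704]
0.156 75 [0.5005 0.2348] [0.5326 0.2585]
0.166 96 [0.504  0.2168] [0.5423 0.2861]
0.176 189 [0.5031 0.2154] [0.5536 0.2868]
0.186 184 [0.5028 0.2176] [0.5505 0.2867]
0.196 202 [0.5035 0.2151] [0.5503 0.2873]
```

View pics/e2.png

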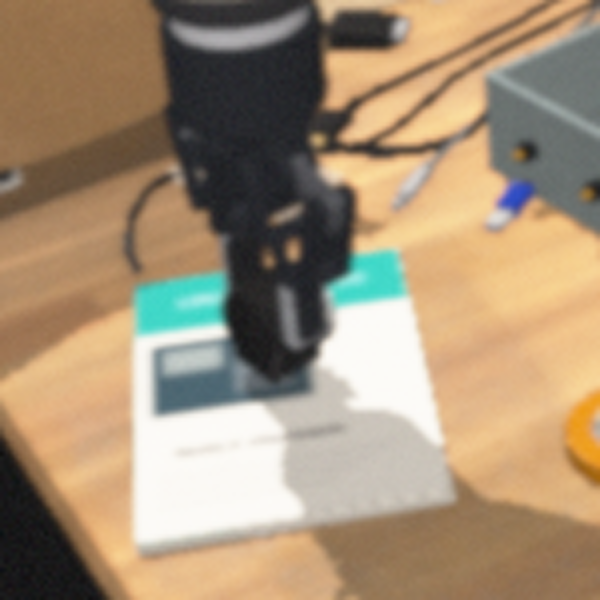

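Emit:
jog_arm(motion=[[0.3,[0,0.003,0],[0,0,0]],[0.3,[0,0.003,0],[0,0,0]],[0.3,[0,0.002,0],[0,0,0]],[0.3,[0,0,0],[0,0,0]],[0.3,[0,0,0],[0,0,0]]])

```text
clock: 20.12
tcp_pos: [0.5432, 0.2466, 0.0133]
orientation: [-1.265, 1.117, -1.123]
contact_force: [-0.3, 0.2, -2.2]
grip_width: 0.0466
```

Emit:
jog_arm(motion=[[0.3,[0,0.0015,0],[0,0,0]],[0.3,[0,0.0015,0],[0,0,0]],[0.3,[0,0,0],[0,0,0]],[0.3,[0,0,0],[0,0,0]]])

```text
clock: 20.45
tcp_pos: [0.5435, 0.2467, 0.0109]
orientation: [-1.265, 1.116, -1.123]
contact_force: [-1.7, -1.4, 4.6]
grip_width: 0.0464
```

Contact came at the predicted height (Fz from -2.2 to +4.6 N). Open gently and rise.

Emit:
jog_arm(motion=[[0.6,[0,0,0],[0,0,0]],[0.65,[0,0,0],[0,0,0]],[0.7,[0,0,0],[0,0,0]],[0.7,[0,0,0],[0,0,0]],[0.7,[0,0,0],[0,0,0]],[0.7,[0,-0.015,0],[0,0,0]],[0.7,[0,-0.03,0],[0,0,0]],[0.7,[0,-0.035,0],[0,0,0]],[0.7,[0,-0.035,0],[0,0,0]],[0.7,[0,-0.035,0],[0,0,0]]])

```text
clock: 21.28
tcp_pos: [0.5426, 0.247, 0.1618]
orientation: [-1.266, 1.117, -1.123]
contact_force: [1.6, -0.6, -1.1]
grip_width: 0.0597
```

```bash
python3 lamp.py f1.png; python3 flap.py f2.png
```

```text
t 21.2833 tcp [0.5426 0.247  0.1618] bay [-0.2886  0.0119  0.1618] F [ 1.5844 -0.5895 -1.1105] grip 0.059737626304254575
tool shift to target [-0.0028  0.1618 -0.0015]
turn(deg) to bay-aligned [-0.0645 -0.1578  0.1975]
0.016 68 [0.5173 0.225 ] [0.5577 0.271 ]
0.026 103 [0.5133 0.2251] [0.5612 0.2715]
0.036 146 [0.514  0.2242] [0.5607 0.2719]
0.046 185 [0.5189 0.2253] [0.5579 0.2701]
0.056 88 [0.5273 0.2295] [0.552 0.268]
0.186 76 [0.4994 0.2345] [0.5741 0.264 ]
0.196 112 [0.4965 0.2364] [0.5761 0.2648]
t 21.3333 tcp [0.5461 0.2496 0.1693] bay [-0.2908  0.0157  0.1693] F [1.8217 2.2408 3.6426] grip 0.059228939669468364
tool shift to target [ 0.3638 -0.0381  0.0058]
turn(deg) to bay-aligned [-0.6511 -0.1667  0.0004]
-0.08 535 slope angle 1.411076684260928 x at .073 0.07821275484232826 0.09011984611033341 0.21485257236004762
-0.03 521 slope angle 1.5575630452829536 x at .073 0.07089055692153898 0.0900633388957155 0.2149847673298872
0.04 558 slope angle 1.5538844121842177 x at .073 0.07097624741845364 0.09013250381137838 0.21497431696197045
0.07 526 slope angle 1.5562108159066155 x at .073 0.07071517216130381 0.09010627462993037 0.21471554449588642
```

View pics/f1.png

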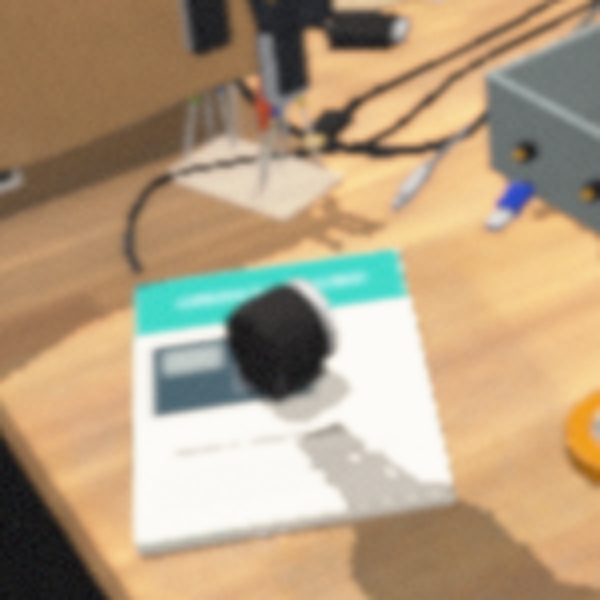

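View pics/f2.png

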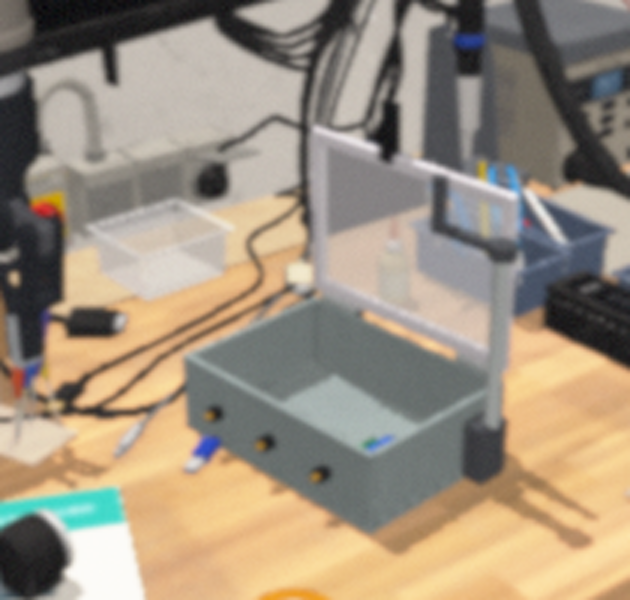

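The lamp stands upright with its top at about 58 mm (8 + 50). Let things settle, do a last check of the stay, then hand in.

Emit:
jog_arm(motion=[[0.7,[0,-0.02,0],[0,0,0]],[0.7,[0,0,0],[0,0,0]],[0.7,[0,0,0],[0,0,0]],[0.7,[0,0,0],[0,0,0]],[0.7,[0,0,0],[0,0,0]],[0.7,[0,0,0],[0,0,0]]])

```text
clock: 21.88
tcp_pos: [0.5424, 0.2468, 0.1792]
orientation: [-1.267, 1.118, -1.123]
contact_force: [1.1, 0.2, -0.2]
grip_width: 0.0595
```

```bash
python3 stay.py g1.png; python3 lamp.py g2.png|sed -n 1,9p
python3 - <<'E'
from h import *
f=grab('top');P=cloud(f);B=np.stack([(P[...,:2]-C)@BX,(P[...,:2]-C)@BY],-1);Z=P[...,2]
k=(Z>.19)&(Z<.207)&(B[...,0]>.02)&(B[...,0]<.065)
for y in(-.12,-.105,-.09,-.075,-.065):
  j=k&(abs(B[...,1]-y)<.006)
  if j.any():print(y,B[j].mean(0),j.sum())
E
```

```text
t 21.8833 tcp [0.5424 0.2468 0.1792] bay [-0.2885  0.0116  0.1792] F [ 1.0882  0.1774 -0.183 ] grip 0.05954352141684573
tool shift to target [ 0.3297  0.0005 -0.0707]
turn(deg) to bay-aligned [ 0.0075 -0.166   0.2307]
s 0.188 185 [ 0.0257 -0.1304] [ 0.066  -0.0563] [ 0.0352 -0.0999]
s 0.204 39 [ 0.0311 -0.1014] [ 0.066  -0.0454] [ 0.0448 -0.0656]
s 0.222 41 [ 0.0301 -0.0656] [ 0.0654 -0.0548] [ 0.036  -0.0613]
t 0.188 196 [ 0.029  -0.1304] [ 0.0489 -0.0608] [ 0.0388 -0.101 ]
t 0.204 8 [ 0.033  -0.1181] [ 0.0403 -0.0598] [ 0.0363 -0.0699]
t 0.222 32 [ 0.034  -0.0652] [ 0.0442 -0.0537] [ 0.0387 -0.06  ]
t 21.9833 tcp [0.5426 0.247  0.1796] bay [-0.2886  0.0119  0.1796] F [ 0.4398 -0.4859 -0.3637] grip 0.059921616373438256
tool shift to target [-0.0029  0.1795 -0.0014]
turn(deg) to bay-aligned [-0.0257 -0.1699  0.2152]
0.016 67 [0.5171 0.2252] [0.552  0.2715]
0.026 107 [0.5124 0.2248] [0.5633 0.2716]
0.036 134 [0.5144 0.225 ] [0.5604 0.2718]
0.046 190 [0.5192 0.2246] [0.5593 0.2701]
0.056 89 [0.5259 0.2295] [0.5524 0.2656]
0.196 9 [0.5048 0.2387] [0.5729 0.2604]
-0.12 [ 0.03888753 -0.12044345] 56
-0.105 [ 0.03884141 -0.10465715] 26
-0.09 [ 0.03957722 -0.09008633] 25
-0.075 [ 0.03818537 -0.07499523] 24
-0.065 [ 0.03760465 -0.06656609] 21
```

View pics/Tg1.png

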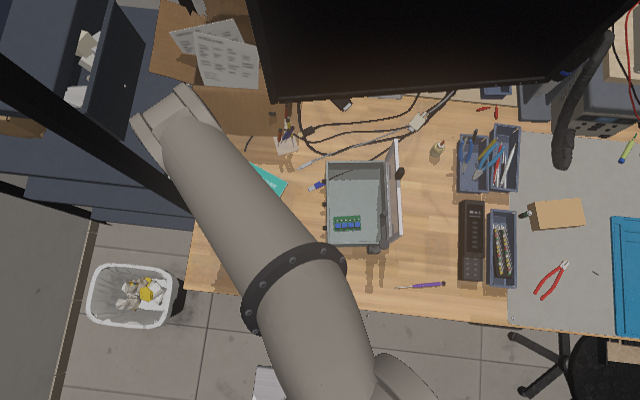

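Peg and post now line up (x 38.7 vs 38.9 mm), so the stay is at about 1.57 rad. Nothing is touching, so I'll hand in.

```bash
python3 -c "
from bench import r
print(r.hand_in())"
```

```text
the job is handed in; nothing more can be done
None
```

I raised the flap to its stop, swung the stay fully in under it, took the lamp out of the bay and stood it on the booklet. I handed the job in at about 22 s, with the gripper open and clear.

**Last checks:**
- **Flap:** it stands at about 1.556 rad at three points along it. The fit beside the stay read about 1.41 rad, because the stay's own points fall into that patch.
- **Stay:** the peg lines up with the post to 0.2 mm, about 1.57 rad. It did not move under a 16 N push, where about 2 N moves it when free.
- **Lamp:** it stands upright near the booklet's centre, at about (0.54, 0.25). Its top is at about 58 mm, which matches the 8 mm booklet plus the 50 mm body.

**What disagreed:** the cameras showed the fingertips about 42 mm higher than the reported tool position implied, at both heights where I compared them. Because of this my first close on the tab gripped nothing, just above it. I measured the offset, applied it to every height after that, and the tab, peg and lamp were then gripped at the first try.

The first swing left the stay reading slightly short, about 1.54 rad, so I nudged it in again with closed fingers before going to the lamp.

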